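# Stop the coasting model-railway turntable and pin it

## Task

The model turntable's deck is coasting round freely. Touch it gently with the closed fingertips, without ramming or leaning hard on it, to slow it and bring it to rest with its square hole under the slot of the lock bracket, and take the hand off; then fetch the round-headed lock pin from the wooden stand and set it down fully home, its flange flat on the bracket, through slot and hole. Let go of it and leave the other things on the table where they are.

Things in the scene. Friction and masses are not known exactly. Their poses are not given: they have to be found in the camera images.
- plinth: Fixed wooden base of the turntable, 300 x 300 mm, 30 mm high, z up; origin at the centre of its underside, on the deck's turning axis. A fixed aluminium lock bracket stands at its +y edge. Two cork track stubs, tops 46 mm over the table, stand at its +x and -x edges, outside the deck. The rest of the deck is open from above.
- lock_slot (a point): Centre of the slot in the bracket's plate, at its top face, 66 mm above the table, 105 mm from the deck's axis along the plinth's +y. The plate is 50 mm wide (plinth x), 8 mm thick, reaches in over the deck from y = 150 to 84 mm, 12 mm clear above the deck. The slot goes through it: 13 mm wide (plinth x), 18 mm long radially (plinth y).
- deck: Round flat deck, 240 mm wide, top 46 mm over the table; origin on its axis, 10 mm lower, z up, +x towards its hole. Coasts counter-clockwise at 1.5 to 4.5 rad/s, undriven, slowing by 0.1 rad/s each second: a fingertip touch of a few N stops it or drags it round, at rest it stays. Sprung: gives 1 mm per 3 N beyond the first 4 N, 4 mm at most. It must never bear over 18 N.
- deck_hole (a point): Centre of the deck's only hole, at its top face, 105 mm from the axis along the deck's +x. The hole is square, 14 x 14 mm, and goes right through. Two flush rails cross the deck at right angles to the hole's direction.
- stand: Fixed wooden tool stand, 60 x 120 x 38 mm high; origin at the centre of its underside. Two round 13 mm holes, 32 mm either side of the centre along its y; one holds the lock pin, the other the gauge, either way round.
- pin: Loose steel lock pin, 60 g, standing upright in the stand, z up; origin at the centre of its foot. Shank 10 mm diameter, with a 4 mm chamfer at the foot, from 0 to 33 mm; round flange 24 mm diameter from 33 to 37 mm; round knob 16 mm diameter from 37 to 62 mm. Home in the bracket, its flange rests on the plate and its foot is 33 mm above the table.
- gauge: Loose track gauge standing in the other hole of the stand: thin shank, square flange and a 34 mm cross bar on top, 51 mm long; not needed. Origin at its foot.
- signal: Loose model signal mast, 115 mm high, beyond the stand; bystander.
- paintjar: Loose closed jar, 44 mm diameter, 55 mm high, left of and beyond the stand; bystander.
- screwdriver: Loose screwdriver lying at the right of the table, 170 mm long; bystander.
- throttle: Loose hand controller, 75 x 130 mm, 40 mm high, at the right of the table, nearer than the screwdriver; bystander.

How it is judged:
By the outcome, as a careful person would: the job done as asked, in the order asked, and still so for the second after the job is handed in, with the robot touching nothing.
It also fails if it takes over 72 s, if anything falls off the work surface, if the arm or the gripper's body presses on something with over 40 N, if the wrist force passes 120 N, or if a joint passes its speed limit or range.

## Robot

A 6-joint arm with a two-finger parallel gripper is mounted at the origin on the work surface. World frame = base frame: x ahead of the robot, y to its left, z up, the work surface at z = 0. Lengths are in m, angles in rad, forces in N, time in s.
With the tool pointing down it reaches from about 0.425 to 0.95 m from the base axis. Payload 3.5 kg.
Tool frame: the origin (TCP) lies between the finger pads; the fingertips stand 22 mm ahead of it and the grasp point (between the pads) lies 3 mm ahead of it (ctrl.nose_length is the z of the fingertips in the tool frame, in m); z points along the fingers, y is the line along which they close (so a half turn about z gives the same grasp; the last joint's range is limited). The gripper opens to 85 mm and grips with 20 to 120 N. Pads are 22 mm wide; open, the fingers measure 114 mm over their backs; the gripper's body (76 mm by 85 mm) begins 54 mm behind the grasp point. The pads swing forward as they close: fully open they stand 13 mm farther back than shut.
Start: joints at [1.194, 0.286, 1.577, -0, 1.279, -0.15], TCP at [0.152, 0.658, 0.253] pointing down, gripper open.
Joint ranges: [-2.77, 2.77], [-0.9, 2.22], [0.21, 2.48], [-1.53, 4.67], [0.24, 2.81], [-2.84, 2.84]. Speed limits (rad/s): [2.79, 2.79, 3.14, 3.14, 3.14, 3.14].

## Interface

Orientations are given as a unit quaternion [x, y, z, w].
In Python, from plant import ctrl gives the robot as it stands. The module is installed in compiled form; this text tells all that it offers.
- The arm moves only by the tool send_rows, never from a script. Its argument "rows" is text: rows parted by semicolons, each of 7 numbers parted by spaces: the turn, a rotation vector about the tool's x, y, z in degrees, then the shift along the tool's x, y, z in mm, then the opening, from -1 (shut) to 1 (fully open). A call has 1 to 8 rows; each row is the pose to reach, as a shift and turn from the pose commanded when the call began, along the tool's axes at that moment; what a row does not reach only later rows make up. A row lasts 1/8 s, in which the tool goes at most 62.5 mm and 10.7 degrees, less where a joint would pass 70% of its speed; a pose out of reach is approached as far as the arm can. A call with a gripper value outside its range is refused whole. The fingers move at their own pace and stop on an object; "grip_force" is the grip in N (left out, the last holds). Time passes only in rows, so rows that repeat a pose let the fingers close. It gives the time, the measured TCP pose, the force, the opening and the grip force at its end, in the units of the state.
- ctrl.get_state(): the state, without advancing time (a new reading comes with each control period).
- ctrl.read_camera(name): name is "scene" or "top" or "wrist"; returns a dict with "color" (384x512x3 uint8, red, green, blue), "fx", "fy", "cx", "cy" (pixels), "extrinsics" (4x4, takes a point from world to camera coordinates). Camera axes: x right, y down, z forward; pixel columns grow to the right and rows downward; lengths in m; the calibration is good to about 2 mm. The wrist camera is an equidistant fisheye: a pixel r from the principal point sees the ray r / f radians off the axis. A picture is of the moment at which its call begins. There is no depth.
- ctrl.sign_off(): hands the job in; it is judged then, once.
Trained networks look in a picture, given as the dict that the camera call returned (one of the last four; its "shot" number tells which), for a name from the list of things; names that differ only in an ending like _2 or _b are one class to them, and where a whole thing is asked for, a point or a joint stands for the part that bears it (a point fixed in the world has none). Each returns a list of dicts, best first, with "p" (0 to 1); they miss things now and then, are a little off and sometimes report something else, mostly with a low value. They report only what shows in the picture. A call takes as long as a camera call.
- ctrl.look_for(picture, target): "position" ([x, y, z] in m, in the coordinates of the camera as it stood for that picture, good to about 4 mm: the middle of the surface that is visible of it).
The state is a dict: "time": time; "qpos": joint angles; "dq": joint speeds; "joint_efforts": joint torques, N m; "eef_pos": TCP position; "tcp_rot": TCP orientation; "contact_force": force on the tool from outside, world axes, zero at the start; "wrist_torque": the same for the moment, N m; "opening": opening from 0.0 (shut) to 1.0 (fully open); "finger_force": force on a finger pad.
Only numpy, scipy, OpenCV 4.12 (cv2) and the standard library are available. Lean on these libraries where they do the work, as an engineer would, in place of code of your own. Each camera call takes 0.05 s, during which the arm holds its last target. There are 200 camera calls.

## Working session

There is one attempt and no reset: what is moved stays moved. The work goes in short steps, Python scripts to look and compute and a tool call to move; the robot and the scene stay as the last step left them, time stands still between calls to the robot, and variables do not carry over. Pictures are saved under pics/ and viewed, at most 10 in all, crops included, and the job is handed in when it is done.

Besides the shell and the picture viewer there is one more tool, called as name(argument=value, ...), one argument or row to a line, values as JSON. send_rows: Moves the arm, as the interface text tells. Its arguments: {"type":"object","properties":{"rows":{"type":"string"},"grip_force":{"type":"number"}},"required":["rows"]}

```bash
mkdir -p pics
cat > h.py <<'E'
import numpy as np, cv2
from scipy.spatial.transform import Rotation as R
from plant import ctrl
def w(pic,p):
    E=np.array(pic["extrinsics"]); return E[:3,:3].T@(np.array(p)-E[:3,3])
def save(pic,n): cv2.imwrite(f"pics/{n}.png",cv2.cvtColor(pic["color"],cv2.COLOR_RGB2BGR))
def ray(pic,u,v,z):
    E=np.array(pic["extrinsics"]);d=E[:3,:3].T@np.array([(u-pic["cx"])/pic["fx"],(v-pic["cy"])/pic["fy"],1]);c=-E[:3,:3].T@E[:3,3]
    return c+d*(z-c[2])/d[2]
def proj(pic,P):
    E=np.array(pic["extrinsics"]);q=E[:3,:3]@np.array(P)+E[:3,3]
    return pic["fx"]*q[0]/q[2]+pic["cx"],pic["fy"]*q[1]/q[2]+pic["cy"]
def look(pic,t,n=2):
    return [(round(d["p"],2),np.round(w(pic,d["position"]),4)) for d in ctrl.look_for(pic,t)[:n]]
E
python3 - <<'E'
from h import *
s=ctrl.get_state();print(s["time"],s["eef_pos"],s["tcp_rot"],ctrl.nose_length,s["opening"])
a=ctrl.read_camera("top");b=ctrl.read_camera("scene")
save(a,"top0");save(b,"scene0")
for t in ["plinth","lock_slot","deck","deck_hole","stand","pin","gauge"]:
    print(t,look(a,t),look(b,t))
print(a["fx"],np.round(a["extrinsics"],3).tolist(),ctrl.get_state()["time"])
E
```

```text
0.0 [0.15152911 0.65713005 0.25191573] [ 1.13152191e-01  9.93576930e-01 -1.17276211e-03 -3.00548835e-04] 0.022 0.9988784845595824
plinth [(0.91, array([ 0.5886, -0.0987,  0.0476])), (0.35, array([0.6774, 0.2537, 0.0108]))] [(0.57, array([ 0.6255, -0.0754,  0.0473]))]
lock_slot [(0.83, array([ 0.5829, -0.1004,  0.0455])), (0.45, array([0.6312, 0.4201, 0.0586]))] [(0.62, array([ 0.631 , -0.0801,  0.0479]))]
deck [(0.84, array([ 0.5883, -0.1054,  0.0485])), (0.28, array([ 0.4274, -0.4569,  0.0296]))] [(0.96, array([ 0.5972, -0.1014,  0.0449]))]
deck_hole [(0.8, array([ 0.5822, -0.1029,  0.05  ])), (0.45, array([ 0.5895, -0.0983,  0.0475]))] [(0.73, array([ 0.5971, -0.1013,  0.0436]))]
stand [(0.63, array([0.4708, 0.2821, 0.0439]))] [(0.91, array([0.4917, 0.2886, 0.0359])), (0.43, array([0.4686, 0.3191, 0.0518]))]
pin [(0.57, array([0.4647, 0.3095, 0.0534])), (0.39, array([0.4701, 0.2804, 0.0421]))] [(0.42, array([0.4694, 0.3198, 0.0535]))]
gauge [] [(0.69, array([ 0.6271, -0.0755,  0.0444])), (0.57, array([0.4822, 0.2548, 0.0522]))]
381.5842067039258 [[0.027, -1.0, 0.008, -0.019], [-0.989, -0.028, -0.143, 0.573], [0.143, -0.004, -0.99, 1.042], [0.0, 0.0, 0.0, 1.0]] 0.8
```

View pics/top0.png

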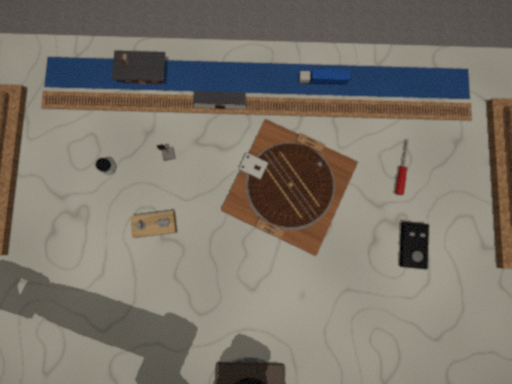

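View pics/scene0.png

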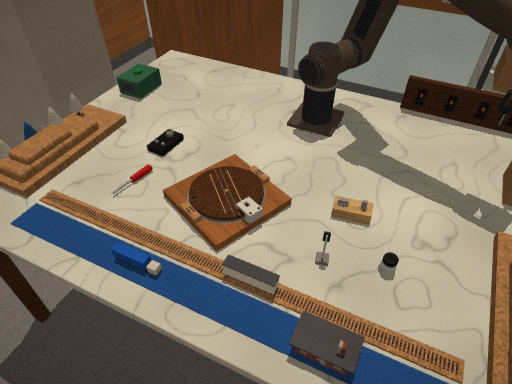

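Run:
```python
from h import *
a=ctrl.read_camera("top");b=ctrl.read_camera("top")
c=cv2.cvtColor(a["color"],cv2.COLOR_RGB2HSV)
m=cv2.inRange(c,(3,70,40),(22,255,255));m[:105]=0;m[260:]=0;m[:,:205]=0;m[:,375:]=0
m=cv2.morphologyEx(m,cv2.MORPH_CLOSE,np.ones((5,5)))
k=max(cv2.findContours(m,0,2)[0],key=cv2.contourArea)
bx=cv2.boxPoints(cv2.minAreaRect(cv2.convexHull(k)));print(bx)
P=np.array([ray(a,u,v,0.03) for u,v in bx]);print(P.round(4),P.mean(0).round(4),[np.linalg.norm(P[i]-P[i-1]).round(4) for i in range(4)])
print([np.degrees(np.arctan2(*(P[i]-P[i-1])[1::-1])).round(1) for i in range(4)])
C=np.vstack([np.hstack([cv2.resize(x["color"][115:260,215:365],None,fx=2.6,fy=2.6,interpolation=2) for x in (a,b)]),
 cv2.resize(a["color"][195:245,110:210],(780,210) if 0 else (780,205),interpolation=2)])
cv2.imwrite("pics/c1.png",C[:,:,::-1]);print(C.shape)
s=ctrl.read_camera("scene");print(look(s,"pin",3),look(s,"gauge",3),look(s,"stand"))
```

```text
[[205. 105.]
 [374. 105.]
 [374. 255.]
 [205. 255.]]
[[ 0.8218  0.1524  0.03  ]
 [ 0.8371 -0.3488  0.03  ]
 [ 0.3975 -0.3413  0.03  ]
 [ 0.3846  0.1322  0.03  ]] [ 0.6102 -0.1014  0.03  ] [np.float64(0.4376), np.float64(0.5014), np.float64(0.4396), np.float64(0.4737)]
[np.float64(2.6), np.float64(-88.3), np.float64(179.0), np.float64(91.6)]
(582, 780, 3)
[] [] [(0.89, array([0.4908, 0.2899, 0.0358]))]
```

View pics/c1.png

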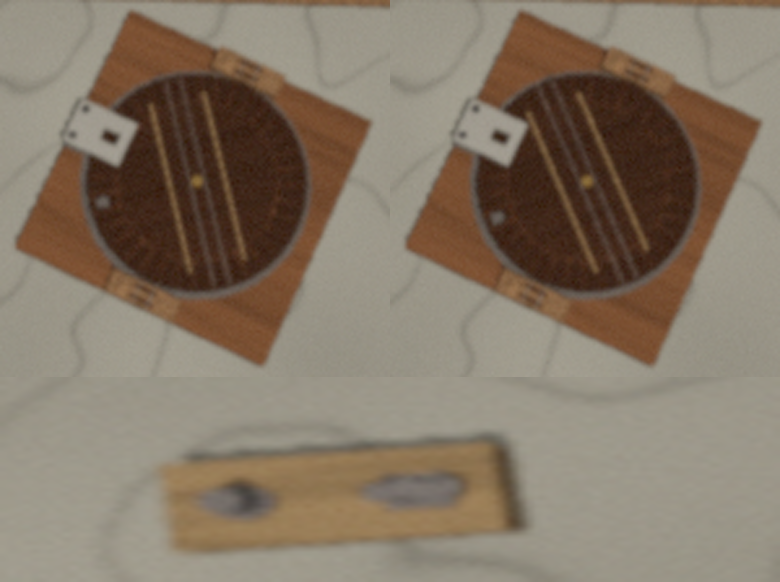

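Run:
```python
from h import *
a=ctrl.read_camera("top")
g=a["color"].astype(int)
f=lambda u,v,z:ray(a,215+(u-.8)/2.6,115+(v-.8)/2.6,z)
P=np.array([f(*p,.03) for p in [(130,12),(370,122),(264,365),(17,246)]])
print(P.round(4),P.mean(0).round(4),[np.linalg.norm(P[i]-P[i-1]).round(4) for i in range(4)],[np.degrees(np.arctan2(*(P[i]-P[i-1])[1::-1])).round(1) for i in range(4)])
ax=f(196,181,.047);s=f(110,136,.066);print("axis",ax,"slot",s,np.linalg.norm((s-ax)[:2]),np.degrees(np.arctan2(*(s-ax)[1::-1])))
# ring ellipse centre
print("ringc",f(196,184,.046))
print("pin",ray(a,140,224.5,.06),"gauge",ray(a,163,222.6,.05))
Q=np.array([ray(a,110+u/7.8,195+(v-377)/4.1,.038) for u,v in [(160,465),(500,440),(522,528),(175,550)]]);print(Q.round(4),Q.mean(0))
s=ctrl.get_state();print(s["time"],R.from_quat(s["tcp_rot"]).as_matrix().round(3).tolist())
```

```text
[[ 0.7832 -0.0253  0.03  ]
 [ 0.6638 -0.2964  0.03  ]
 [ 0.3929 -0.179   0.03  ]
 [ 0.5139  0.092   0.03  ]] [ 0.5884 -0.1022  0.03  ] [np.float64(0.2937), np.float64(0.2963), np.float64(0.2952), np.float64(0.2968)] [np.float64(-23.5), np.float64(-113.8), np.float64(156.6), np.float64(65.9)]
axis [ 0.58876755 -0.10121692  0.047     ] slot [ 0.63207114 -0.00614892  0.066     ] 0.10446590780685036 65.51067814775212
ringc [ 0.58561983 -0.10136082  0.046     ]
pin [0.46322268 0.31057635 0.06      ] gauge [0.47065832 0.25024797 0.05      ]
[[0.4859 0.3452 0.038 ]
 [0.5065 0.2239 0.038 ]
 [0.4466 0.2126 0.038 ]
 [0.4283 0.3356 0.038 ]] [0.46682678 0.27933129 0.038     ]
1.15 [[-0.974, 0.225, 0.0], [0.225, 0.974, 0.0], [-0.0, 0.0, -1.0]]
```

send_rows(
  rows="0 0 0 -52 -33 0 -1; 0 0 0 -104 -66 0 -1; 0 0 0 -156 -100 0 -1; 0 0 0 -208 -133 0 -1; 0 0 0 -260 -166 0 -1; 0 0 0 -312 -200 0 -1; 0 0 0 -361 -232 0 -1",
)

```text
time: 2.02
eef_pos: [0.4526, 0.3488, 0.2537]
tcp_rot: [0.113, 0.994, 0.0, 0.0]
contact_force: [-0.2, 1.0, -0.4]
opening: 0.002
finger_force: 0.0
```

```bash
cat >> h.py <<'E'
def wray(pic,u,v,z):
    E=np.array(pic["extrinsics"]);p=np.array([(u-pic["cx"])/pic["fx"],(v-pic["cy"])/pic["fy"]]);t=np.linalg.norm(p)+1e-9
    d=E[:3,:3].T@np.array([*(p/t*np.sin(t)),np.cos(t)]);c=-E[:3,:3].T@E[:3,3]
    return c+d*(z-c[2])/d[2]
def wproj(pic,P):
    E=np.array(pic["extrinsics"]);q=E[:3,:3]@np.array(P)+E[:3,3];r=np.hypot(q[0],q[1]);t=np.arctan2(r,q[2])
    return pic["fx"]*t*q[0]/r+pic["cx"],pic["fy"]*t*q[1]/r+pic["cy"]
E
python3 - <<'E'
from h import *
a=ctrl.read_camera("wrist");save(a,"w1")
print(look(a,"pin"),look(a,"gauge"),look(a,"stand"))
print(a["fx"],a["cx"],a["cy"],np.round(a["extrinsics"],3).tolist())
for P in [(.463,.3106,.062),(.4707,.2502,.051)]:print(wproj(a,P))
E
```

```text
[(0.6, array([0.4581, 0.3176, 0.0558]))] [(0.61, array([0.4666, 0.2549, 0.0544]))] [(0.6, array([0.4654, 0.2855, 0.0356]))]
297.3186396354542 255.77543657656113 188.82972937725287 [[0.225, 0.974, 0.001, -0.442], [0.927, -0.215, 0.308, -0.386], [0.301, -0.069, -0.951, 0.267], [0.0, 0.0, 0.0, 1.0]]
(np.float64(223.86732419109504), np.float64(184.5454782309225))
(np.float64(177.72366000354674), np.float64(198.97205964514373))
```

View pics/w1.png

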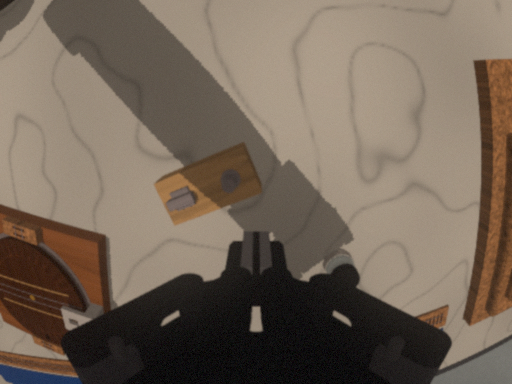

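send_rows(
  rows="0 0 0 -26 -55 0 -1; 0 0 0 -52 -110 0 -1; 0 0 0 -78 -165 5 -1; 0 0 0 -104 -220 15 -1; 0 0 0 -130 -275 30 -1; 0 0 0 -156 -328 50 -1; 0 0 0 -182 -378 80 -1; 0 0 0 -205 -425 110 -1",
)

```text
time: 3.22
eef_pos: [0.5564, -0.1098, 0.1431]
tcp_rot: [0.112, 0.994, 0.0, 0.001]
contact_force: [0.5, 0.3, 0.6]
opening: 0.002
finger_force: 0.0
```

Run:
```python
from h import *
a=ctrl.read_camera("wrist");save(a,"w2")
s=ctrl.get_state();print(s["time"],s["eef_pos"],s["contact_force"])
b=ctrl.read_camera("top");save(b,"t2")
```

```text
3.275 [ 0.5551363  -0.11467423  0.13835894] [-1.58038654 -4.57293056 -2.18743741]
```

View pics/w2.png

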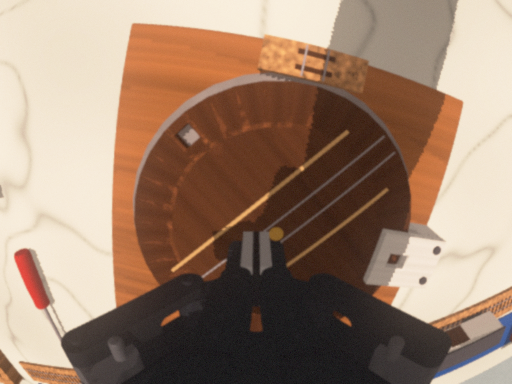

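send_rows(
  rows="0 0 0 -9 -19 25 -1; 0 0 0 -18 -38 50 -1; 0 0 0 -18 -38 62 -1; 0 0 0 -18 -38 65 -1; 0 0 0 -18 -38 65 -1; 0 0 0 -18 -38 65 -1",
)

```text
time: 4.08
eef_pos: [0.5652, -0.1503, 0.0795]
tcp_rot: [0.113, 0.994, -0.0, 0.001]
contact_force: [-0.2, -0.4, 0.1]
opening: 0.001
finger_force: 0.0
```

send_rows(
  rows="0 0 0 0 0 6 -1; 0 0 0 0 0 9 -1; 0 0 0 0 0 10.5 -1; 0 0 0 0 0 11.5 -1; 0 0 0 0 0 11.5 -1",
)

```text
time: 4.7
eef_pos: [0.5653, -0.1513, 0.0676]
tcp_rot: [0.113, 0.994, -0.0, 0.001]
contact_force: [0.6, 1.2, 2.4]
opening: -0.001
finger_force: 1.1
```

send_rows(
  rows="0 0 0 0 0 0.5 -1; 0 0 0 0 0 0.5 -1; 0 0 0 0 0 0.5 -1; 0 0 0 0 0 0.5 -1",
)

```text
time: 5.2
eef_pos: [0.5646, -0.151, 0.0666]
tcp_rot: [0.113, 0.994, -0.0, 0.0]
contact_force: [1.0, -0.8, 3.8]
opening: 0.004
finger_force: 2.1
```

Run:
```python
from h import *
a=ctrl.read_camera("top");b=ctrl.read_camera("top");w_=ctrl.read_camera("wrist")
s=ctrl.get_state();print(s["time"],s["eef_pos"],s["contact_force"])
C=np.hstack([cv2.resize(x["color"][125:250,230:355],None,fx=3,fy=3,interpolation=2) for x in (a,b)])
C=np.vstack([C,cv2.resize(w_["color"],None,fx=.55,fy=.55)[:, :].repeat(1,0) if 0 else np.pad(cv2.resize(w_["color"],None,fx=.55,fy=.55),((0,0),(0,750-282),(0,0)))])
save(w_,"w3");cv2.imwrite("pics/c3.png",C[:,:,::-1])
```

```text
5.35 [ 0.56459027 -0.15091815  0.06646003] [-1.4192663  -0.29121543  3.91893046]
```

View pics/c3.png

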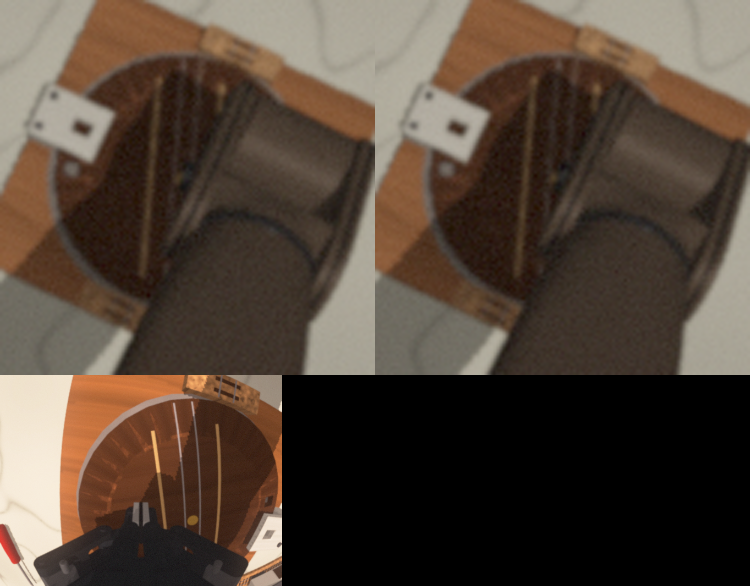

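Run:
```python
from h import *
b=ctrl.read_camera("top");w_=ctrl.read_camera("wrist")
c=np.array([.588,-.1015])
h=ray(b,230+(72-1)/3,125+(169-1)/3,.046);d=h[:2]-c;print(h,np.hypot(*d),np.degrees(np.arctan2(d[1],d[0])))
C=cv2.resize(w_["color"][180:300,392:512],None,fx=5,fy=5,interpolation=2);cv2.imwrite("pics/c4.png",C[:,:,::-1])
for uv in [(486,224),(350,265)]:
  for z in(.046,):print(wray(w_,*uv,z))
```

```text
[0.59545864 0.00206508 0.046     ] 0.10383330988067739 85.8807334703399
[ 5.92029260e-01 -8.64498442e-05  4.60000000e-02]
[ 0.59094451 -0.10107069  0.046     ]
```

View pics/c4.png

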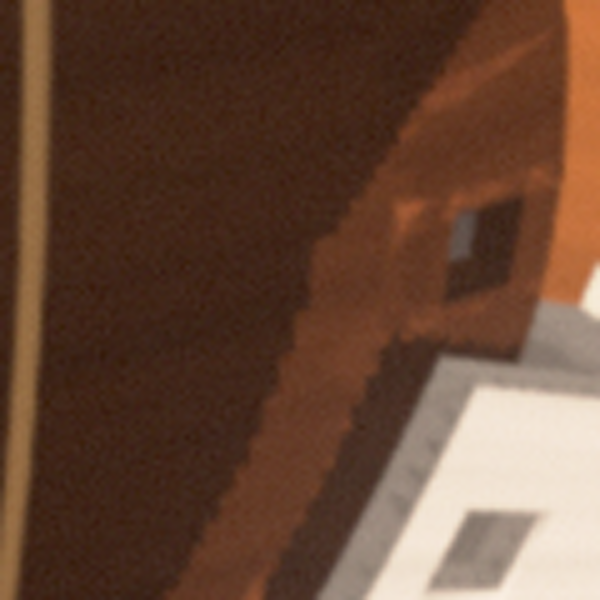

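Run:
```python
from h import *
w_=ctrl.read_camera("wrist")
h=wray(w_,488.6,229.6,.046);s=wray(w_,489.4,290,.066);x=wray(w_,350,264.5,.047)
print(h,s,x)
an=lambda p,c:np.degrees(np.arctan2(p[1]-c[1],p[0]-c[0]))
for c in (x,[.588,-.1015]):print(an(h,c),an(s,c),np.hypot(*(h[:2]-c[:2])),np.hypot(*(s[:2]-c[:2])))
st=ctrl.get_state();e=st["eef_pos"];print(e,R.from_quat(st["tcp_rot"]).as_matrix().round(4).tolist())
c=np.array([.588,-.1015]);M=R.from_quat(st["tcp_rot"]).as_matrix()
for k in (5,10,15,18,20):
  r=R.from_euler("z",-k,degrees=True).as_matrix()[:2,:2];d=c+r@(e[:2]-c)-e[:2];print(k,(M.T@[*d,0]*1e3).round(1))
```

```text
[0.59730258 0.00322098 0.046     ] [ 0.63268148 -0.00482093  0.066     ] [ 0.5898539  -0.10127265  0.047     ]
85.92264472021924 66.05728144400035 0.10475877508580862 0.10553262436382982
84.92362044036247 65.19537238331472 0.10513335210194232 0.10650481941411633
[ 0.56455445 -0.15090837  0.06640963] [[-0.9744, 0.2248, 0.0001], [0.2248, 0.9744, -0.0002], [-0.0001, -0.0002, -1.0]]
5 [ 4.6  1.2 -0. ]
10 [ 9.1  2.8 -0. ]
15 [13.4  4.9 -0. ]
18 [15.9  6.2 -0. ]
20 [17.6  7.2 -0. ]
```

send_rows(
  rows="0 0 0 2.3 0.6 0 -1; 0 0 0 4.6 1.2 0 -1; 0 0 0 7 2 0 -1; 0 0 0 9.1 2.8 0 -1; 0 0 0 11.3 3.8 0 -1; 0 0 0 13.4 4.9 0 -1; 0 0 0 15.9 6.2 0 -1; 0 0 0 17.5 7.1 0 -1",
)

```text
time: 6.5
eef_pos: [0.5488, -0.1397, 0.0662]
tcp_rot: [0.113, 0.994, 0.0, -0.0]
contact_force: [0.0, -0.3, 5.0]
opening: 0.003
finger_force: 2.3
```

send_rows(
  rows="0 0 0 0 0 0 -1; 0 0 0 0 0 0 -1",
)

```text
time: 6.75
eef_pos: [0.5491, -0.14, 0.0663]
tcp_rot: [0.113, 0.994, -0.0, -0.0]
contact_force: [-0.8, -0.9, 5.1]
opening: -0.0
finger_force: 2.3
```

Run:
```python
from h import *
b=ctrl.read_camera("top");w_=ctrl.read_camera("wrist");save(w_,"w5")
s=ctrl.get_state();print(s["eef_pos"],s["contact_force"])
u,v=wproj(w_,(.6315,-.005,.060));print(u,v)
x0=int(min(max(u-50,0),412));y0=int(min(max(v-50,0),284));print(x0,y0)
C=np.hstack([cv2.resize(w_["color"][y0:y0+100,x0:x0+100],(400,400),interpolation=2),cv2.resize(b["color"][145:190,235:280],(400,400),interpolation=2)])
cv2.imwrite("pics/c5.png",C[:,:,::-1])
```

```text
[ 0.54909162 -0.13996598  0.06630609] [-0.70883679 -0.49938678  4.62759937]
469.5288302324338 305.83661262996463
412 255
```

View pics/c5.png

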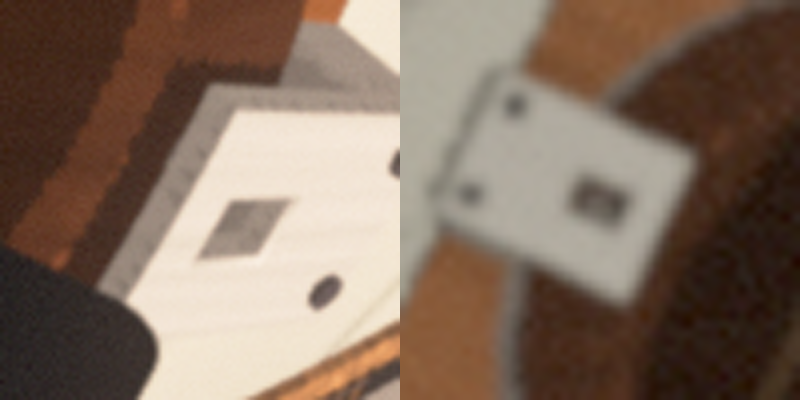

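send_rows(
  rows="0 0 0 0 0 -2 -1; 0 0 0 0 0 -5 -1; 0 0 0 0 0 -20 -1; 0 0 0 0 5 -50 -1; 0 0 0 0 0 -90 -1; 0 0 0 0 0 -120 -1;0 0 0 0 0 -120 -1;0 0 0 0 0 -120 -1",
)

```text
time: 7.85
eef_pos: [0.5484, -0.1397, 0.1855]
tcp_rot: [0.113, 0.994, 0.0, -0.001]
contact_force: [0.4, 0.3, 0.3]
opening: -0.0
finger_force: 0.0
```

Run:
```python
from h import *
w_=ctrl.read_camera("wrist");save(w_,"w6")
s=ctrl.get_state();print(s["time"],s["eef_pos"])
E=np.array(w_["extrinsics"]);print("cam",-E[:3,:3].T@E[:3,3])
np.savez("w6",**{k:w_[k] for k in("fx","fy","cx","cy","extrinsics","color")})
for P in [(.6316,-.0054,.066),(.589,-.1014,.047)]:print(wproj(w_,P))
cv2.imwrite("pics/c6.png",cv2.resize(w_["color"],(768,576),interpolation=2)[:,:,::-1])
```

```text
7.9 [ 0.54804875 -0.1395274   0.1847455 ]
cam [ 0.47321198 -0.12228701  0.30588819]
(np.float64(405.8794404619093), np.float64(237.42023922465577))
(np.float64(304.43535538469564), np.float64(213.67445420400298))
```

View pics/c6.png

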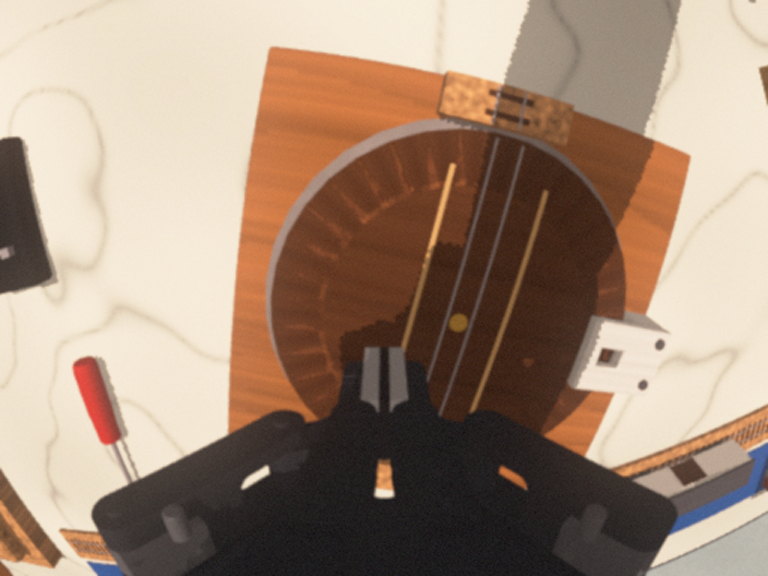

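Run:
```python
import h;from h import *
W=dict(np.load("w6.npz"))
f=lambda u,v,z=.046:wray(W,(u-.25)/1.5,(v-.25)/1.5,z)
for p,q in [((497,138),(430,358)),((522,148),(443,412)),((452,165),(405,345)),((545,192),(473,410))]:
  a,b=f(*p),f(*q);d=a-b;print(np.degrees(np.arctan2(d[1],d[0])),np.linalg.norm(d))
print("axis",f(459,322,.047),"slot",f(609,356.5,.066))
# refined line fit of yellow rails
c=cv2.cvtColor(W["color"],cv2.COLOR_RGB2HSV).astype(int);rgb=W["color"].astype(int)
def ridge(p,q):
  out=[]
  for t in np.linspace(.08,.92,40):
    u=(p[0]+(q[0]-p[0])*t)/1.5;v=(p[1]+(q[1]-p[1])*t)/1.5;r=int(round(v));xs=np.arange(int(u)-5,int(u)+7)
    g=rgb[r,xs,1]-np.median(rgb[r,xs,1]);g=np.clip(g,0,None)**2.
    if g.sum()>50: out.append(wray(W,(g*xs).sum()/g.sum(),r,.046)[:2])
  out=np.array(out);m=out.mean(0);U,S,V=np.linalg.svd(out-m);d=V[0]*np.sign(V[0][0])
  n=np.array([-d[1],d[0]]);return np.degrees(np.arctan2(d[1],d[0])).round(2),len(out),(S[1]/len(out)**.5*1e3).round(2),m.round(4)
for l in [((497,138),(430,358)),((522,148),(443,412)),((452,165),(405,345)),((545,192),(473,410))]:print(ridge(*l))
x,y=int(609/1.5),int(356.5/1.5)
print(rgb[y-9:y+10,x-9:x+10].sum(2)//3)
```

```text
152.68134007017844 0.1451698779455051
154.27947532284932 0.18335079195896406
154.16961668974764 0.11690809911251003
154.0104499019026 0.15607121580686445
axis [ 0.59016182 -0.10022361  0.047     ] slot [ 0.63167702 -0.00545367  0.066     ]
(np.float64(-26.1), 40, np.float64(0.3), array([ 0.545 , -0.0873]))
(np.float64(-26.59), 40, np.float64(0.94), array([ 0.5683, -0.0808]))
(np.float64(-26.4), 40, np.float64(0.16), array([ 0.5439, -0.1112]))
(np.float64(-26.36), 40, np.float64(0.05), array([ 0.5859, -0.065 ]))
[[170 206 223 224 225 226 225 224 225 224 225 225 224 224 225 225 224 226
  224]
 [179 211 223 225 226 223 226 225 227 225 225 224 224 226 226 225 226 226
  224]
 [203 221 225 224 221 223 223 225 224 226 226 225 224 227 225 228 227 226
  225]
 [216 224 226 217 199 198 203 207 214 217 220 221 221 225 224 226 227 226
  227]
 [218 225 222 199 153 129 137 147 161 173 184 194 201 206 212 216 219 221
  223]
 [222 224 217 178 111  77  82  94 100 105 115 128 152 166 181 189 195 199
  209]
 [224 225 209 153  87  69  73  80  75  74  74  85 115 135 147 155 157 167
  195]
 [228 223 196 12
[... 256 characters left out ...]
  79  73  83 103 122 133 141 141 146 173 210
  223]
 [210 167  99  72  67  74  79  77  77  89 114 128 137 141 141 157 188 219
  225]
 [203 149  98  84  79  75  76  72  80  99 118 127 141 139 144 169 208 223
  225]
 [193 144 120 122 113 103 100  92 100 117 127 133 135 134 147 182 213 221
  224]
 [180 147 137 137 140 136 133 130 130 134 136 141 135 136 153 199 220 224
  222]
 [186 170 164 159 162 161 153 152 153 148 145 143 143 146 175 214 225 226
  224]
 [213 207 203 198 194 192 191 186 181 176 170 165 163 171 201 225 228 226
  226]
 [221 221 223 219 218 218 219 218 217 214 214 208 203 209 221 229 228 228
  227]
 [225 224 223 225 224 224 224 225 223 227 228 227 226 228 231 231 229 228
  228]]
```

send_rows(
  rows="0 0 0 -32 38 0 -1; 0 0 0 -64 76 0 -1; 0 0 0 -96 114 0 -1; 0 0 0 -128 151 0 -1; 0 0 0 -128 151 0 -1; 0 0 0 -128 151 0 -1; 0 0 0 -128 151 0 -1",
)

```text
time: 8.78
eef_pos: [0.7067, -0.0224, 0.1855]
tcp_rot: [0.114, 0.994, -0.0, -0.001]
contact_force: [0.3, -0.7, -0.6]
opening: 0.0
finger_force: 0.0
```

```bash
cat >> h.py <<'E'
TH=np.radians(-23.8)
def pl(x,y,c=(.589,-.1014)): # plinth mm -> world
    return c[0]+(x*np.cos(TH)-y*np.sin(TH))*1e-3, c[1]+(x*np.sin(TH)+y*np.cos(TH))*1e-3
def rect(pic,x0,x1,y0,y1,z,s,pr):
    xs=np.arange(x0,x1,s);ys=np.arange(y1,y0,-s)
    m=np.array([[pr(pic,(*pl(x,y),z)) for x in xs] for y in ys],np.float32)
    return cv2.remap(pic["color"],m[...,0].copy(),m[...,1].copy(),1)
E
python3 - <<'E'
from h import *
w_=ctrl.read_camera("wrist");b=ctrl.read_camera("top")
E=np.array(w_["extrinsics"]);s=ctrl.get_state();print(s["time"],s["eef_pos"],"cam",-E[:3,:3].T@E[:3,3])
np.savez("w7",**{k:w_[k] for k in("fx","fy","cx","cy","extrinsics","color")})
A=rect(w_,-30,30,75,155,.066,.2,wproj);A=A[:400,:300]
B=rect(w_,-16,16,89,121,.046,.08,wproj)[:400,:400]
D=np.hstack([A,np.pad(B,((0,400-B.shape[0]),(0,400-B.shape[1]),(0,0)))])
cv2.imwrite("pics/c7.png",D[:,:,::-1]);print(D.shape)
E
```

```text
8.875 [ 0.70704437 -0.02247858  0.18631117] cam [ 0.63159728 -0.00485287  0.30593979]
(400, 700, 3)
```

View pics/c7.png

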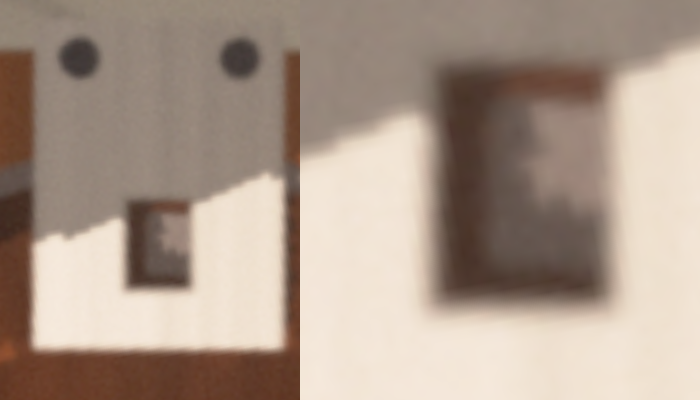

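send_rows(
  rows="0 0 0 32 -38 0 -1; 0 0 0 64 -76 0 -1; 0 0 0 96 -114 10 -1; 0 0 0 128 -151 40 -1; 0 0 0 128 -151 80 -1; 0 0 0 128 -151 108 -1; 0 0 0 128 -151 114 -1; 0 0 0 128 -151 115 -1",
)

```text
time: 9.88
eef_pos: [0.5493, -0.1403, 0.072]
tcp_rot: [0.113, 0.994, -0.0, 0.0]
contact_force: [0.4, -0.3, -0.1]
opening: -0.002
finger_force: 0.0
```

send_rows(
  rows="0 0 0 0 0 2 -1; 0 0 0 0 0 3.5 -1; 0 0 0 0 0 4 -1; 0 0 0 0 0 4 -1",
)

```text
time: 10.38
eef_pos: [0.5494, -0.14, 0.0678]
tcp_rot: [0.113, 0.994, -0.0, 0.0]
contact_force: [-0.5, -0.4, 1.9]
opening: -0.002
finger_force: 0.6
```

send_rows(
  rows="0 0 0 0 0 0.6 -1; 0 0 0 0 0 1 -1; 0 0 0 -0.6 -0.4 1 -1; 0 0 0 -1.2 -0.8 1 -1; 0 0 0 -1.7 -1.1 1 -1; 0 0 0 -1.7 -1.1 1 -1; 0 0 0 -1.7 -1.1 1 -1",
)

```text
time: 11.25
eef_pos: [0.5506, -0.1414, 0.0665]
tcp_rot: [0.113, 0.994, 0.0, 0.0]
contact_force: [0.2, 0.9, 4.7]
opening: -0.002
finger_force: 2.1
```

send_rows(
  rows="0 0 0 0 0 -2 -1; 0 0 0 0 0 -5 -1; 0 0 0 0 0 -30 -1; 0 0 0 -30 38 -70 -1; 0 0 0 -64 76 -119 -1; 0 0 0 -96 114 -119 -1; 0 0 0 -126 152 -119 -1; 0 0 0 -126 152 -119 -1",
)

```text
time: 12.25
eef_pos: [0.7084, -0.0193, 0.1839]
tcp_rot: [0.111, 0.994, 0.0, -0.001]
contact_force: [0.1, -0.9, -1.3]
opening: 0.001
finger_force: 0.0
```

send_rows(
  rows="0 0 0 0 0 0 -1; 0 0 0 0 0 0 -1",
)

```text
time: 12.5
eef_pos: [0.7064, -0.0225, 0.1848]
tcp_rot: [0.114, 0.994, -0.0, -0.001]
contact_force: [-0.8, -0.0, -0.5]
opening: -0.001
finger_force: 0.0
```

Run:
```python
from h import *
w_=ctrl.read_camera("wrist")
E=np.array(w_["extrinsics"]);s=ctrl.get_state();print(s["time"],s["eef_pos"],"cam",-E[:3,:3].T@E[:3,3])
np.savez("w8",**{k:w_[k] for k in("fx","fy","cx","cy","extrinsics","color")})
for n in("w7","w8"):
  W=dict(np.load(n+".npz"));B=rect(W,-10,14,94,118,.046,1,wproj).astype(int);print(n);print(B.sum(2)//3);print((B[...,0]*100//(B[...,2]+1)))
```

```text
12.55 [ 0.70655236 -0.02261682  0.18506431] cam [ 0.63128717 -0.00496877  0.30518549]
w7
[[136 137 137 136 135 135 136 135 135 138 136 136 134 133 133 135 135 135
  134 137 137 135 135 135]
 [136 135 136 133 131 129 127 127 127 127 128 129 126 127 125 127 128 131
  130 135 137 136 137 147]
 [137 137 136 133 124 115 105 104  99 101 104 104 103 102 105 108 110 112
  116 129 145 155 161 185]
 [136 136 135 133 124  97  77  70  67  71  75  78  77  79  82  83  85  85
  102 140 179 202 213 215]
 [135 137 136 133 121  94  67  60  59  60  68  75  79  79  82  82  79  79
  103 159 204 220 221 220]
 [137 138 140 138 123  94  65  54  58  64  75  86  92 102 105 103  99  99
  119 173 212 222 221 221]
 [143 153 165 169 139  97  66  58  59  69  82  90  99 125 132 132 130 130
  141 179 213 222 222 221]
 [168 199 214 210 171 109  59  57  61  74  86  91  98 124 139 138 138 139
  149 182 212 221 223 220]
 [212 223 225 218 186 122  67  58  62  75  85  89  96 116 133 139 139 138
  150 182 211 221 223 221]
 [227 227 227 218 183 124  73  59  61  76  85  92 100 114 129 137 139 137
  146 180 212 221 222 221]
 
[... 7991 characters left out ...]
12 112 115 121 131 150 170 172 154 138 130 128 126 126 127 126 126
  125 123 118 114 115 114]
 [112 112 113 115 121 128 153 166 175 173 149 135 134 134 134 132 132 130
  129 122 118 114 114 114]
 [113 112 112 116 121 128 149 172 165 168 156 150 152 153 148 151 148 142
  131 122 118 115 114 114]
 [112 112 112 115 122 127 142 150 151 156 148 154 160 153 150 154 150 145
  133 123 118 115 114 114]
 [111 112 113 114 122 123 128 129 129 130 129 130 132 128 130 129 129 129
  126 123 117 114 114 114]
 [112 111 112 114 118 120 122 121 121 121 122 123 121 123 122 122 121 122
  121 120 117 113 114 114]
 [112 112 113 113 114 115 116 115 115 115 116 116 117 117 117 117 116 116
  116 114 114 113 114 115]]
```

send_rows(
  rows="0 0 0 32 -38 0 -1; 0 0 0 64 -76 0 -1; 0 0 0 96 -114 0 -1; 0 0 0 128 -151 0 -1; 0 0 0 128 -151 0 -1; 0 0 0 128 -151 0 -1; 0 0 0 128 -151 0 -1",
)

```text
time: 13.42
eef_pos: [0.5495, -0.1397, 0.1857]
tcp_rot: [0.113, 0.994, -0.0, 0.0]
contact_force: [-0.4, 0.9, 1.3]
opening: -0.002
finger_force: 0.0
```

```bash
cat >> h.py <<'E'
def ridge(W,p,q,z=.046,n=60,hw=6):
  rgb=W["color"].astype(int);out=[]
  for t in np.linspace(.08,.92,n):
    u=(p[0]+(q[0]-p[0])*t)/1.5;v=(p[1]+(q[1]-p[1])*t)/1.5;r=int(round(v));xs=np.arange(int(round(u))-hw,int(round(u))+hw+1)
    g=np.clip(rgb[r,xs,1]-np.median(rgb[r,xs,1]),0,None)**2.
    if g.sum()>50: out.append(wray(W,(g*xs).sum()/g.sum(),r,z)[:2])
  out=np.array(out);m=out.mean(0);V=np.linalg.svd(out-m)[2];d=V[0]*np.sign(V[0][0]);e=(out-m)@[-d[1],d[0]]
  k=abs(e)<.001;o=out[k];m=o.mean(0);V=np.linalg.svd(o-m)[2];d=V[0]*np.sign(V[0][0])
  return round(np.degrees(np.arctan2(d[1],d[0])),2),k.sum(),round(((o-m)@[-d[1],d[0]]).std()*1e3,2)
E
python3 - <<'E'
from h import *
w_=ctrl.read_camera("wrist");s=ctrl.get_state();print(s["time"],s["eef_pos"])
np.savez("w9",**{k:w_[k] for k in("fx","fy","cx","cy","extrinsics","color")})
for n in("w6","w9"):
  W=dict(np.load(n+".npz"))
  print(n,[ridge(W,*l) for l in [((497,138),(430,358)),((452,165),(405,345)),((545,192),(473,410))]])
# plinth edges in w6/w9 : boundary along right (+x? ) long edges via brightness gradient between given corners
W=dict(np.load("w6.npz"));g=cv2.cvtColor(W["color"],cv2.COLOR_RGB2HSV)[...,1].astype(float)
def edge(p,q,horiz):
  o=[]
  for t in np.linspace(.05,.95,60):
    u=(p[0]+(q[0]-p[0])*t)/1.5;v=(p[1]+(q[1]-p[1])*t)/1.5
    k=np.arange(-7,8)
    if horiz: r=int(round(u));c=int(round(v));d=np.abs(np.diff(g[c+k,r]));j=(d*(c+k[:-1]+.5)).sum()/d.sum() if 0 else c+k[d.argmax()]+.5;o.append(wray(W,r,j,.03)[:2])
    else: r=int(round(v));c=int(round(u));d=np.abs(np.diff(g[r,c+k]));o.append(wray(W,c+k[d.argmax()]+.5,r,.03)[:2])
  o=np.array(o);m=o.mean(0)
  for _ in range(4):
    V=np.linalg.svd(o-m)[2][0];e=(o-m)@[-V[1],V[0]];o=o[abs(e)<max(.0008,1.5*abs(e).std())];m=o.mean(0)
  return np.degrees(np.arctan2(V[1],V[0])).round(2),len(o),(e.std()*1e3).round(2)
print(edge((270,47),(445,76),1),edge((575,105),(690,155),1),edge((270,47),(229,410),0),edge((690,160),(655,310),0))
E
```

```text
13.475 [ 0.54950505 -0.13952913  0.18553124]
w6 [(np.float64(-26.1), np.int64(58), np.float64(0.25)), (np.float64(-26.39), np.int64(60), np.float64(0.14)), (np.float64(-26.37), np.int64(60), np.float64(0.05))]
w9 [(np.float64(-26.62), np.int64(57), np.float64(0.2)), (np.float64(-26.9), np.int64(60), np.float64(0.16)), (np.float64(-26.89), np.int64(60), np.float64(0.05))]
(np.float64(66.03), 60, np.float64(0.28)) (np.float64(65.95), 60, np.float64(0.33)) (np.float64(-24.04), 60, np.float64(0.32)) (np.float64(-23.93), 60, np.float64(0.41))
```

```bash
cat >> h.py <<'E'
AX=np.array([.589,-.1014])
def deckang(W,lo=58,hi=74,tr=((0,60),(0,60))):
  g=W["color"][...,1].astype(np.float32);best=[]
  offs=OFF
  for A in np.arange(lo,hi,.1):
    th=np.radians(A);n=np.array([np.cos(th),np.sin(th)]);d=np.array([n[1],-n[0]]);sc=0
    for o,(t0,t1) in zip(offs,tr):
      t=np.linspace(t0,t1,50)
      f=lambda k:cv2.remap(g,*[np.array([wproj(W,(*(AX+n*(o+k)*1e-3+d*x*1e-3),.046)) for x in t],np.float32)[:,i].copy() for i in(0,1)],1).ravel()
      sc+=np.mean(np.clip(f(0)-(f(-4)+f(4))/2,-10,25))
    best.append((sc,A))
  s,A=max(best);top=[b for b in best if b[0]>.8*s and abs(b[1]-A)<1.5];return round(sum(b[0]*b[1] for b in top)/sum(b[0] for b in top),2),round(float(s),1)
OFF=(0,0)
E
python3 - <<'E'
import h;from h import *
for nm in("w6","w9"):
  W=dict(np.load(nm+".npz"))
  th=np.radians(63.6 if nm=="w6" else 63.1);n=np.array([np.cos(th),np.sin(th)]);d=np.array([n[1],-n[0]])
  for p,q in [((452,165),(405,345)),((545,192),(473,410))]:
    a=[wray(W,u/1.5,v/1.5,.046)[:2]-AX for u,v in(p,q)];print(nm,[(1e3*x@n).round(1) for x in a],[(1e3*x@d).round(1) for x in a])
# find offsets by profile
W=dict(np.load("w9.npz"));g=W["color"][...,1].astype(float)
for lo,hi in((-45,-10),(10,45)):
  pr=[(np.mean([g[int(round(v)),int(round(u))] for u,v in [wproj(W,(*(AX+n*o*1e-3+d*t*1e-3),.046)) for t in np.linspace(-55,-20,40)]]),o) for o in np.arange(lo,hi,.5)]
  print(sorted(pr)[-3:])
E
```

```text
w6 [np.float64(-28.8), np.float64(-27.6)] [np.float64(-92.5), np.float64(24.4)]
w6 [np.float64(31.2), np.float64(32.4)] [np.float64(-92.5), np.float64(63.7)]
w9 [np.float64(-29.1), np.float64(-26.8)] [np.float64(-90.9), np.float64(26.1)]
w9 [np.float64(30.9), np.float64(33.7)] [np.float64(-91.5), np.float64(64.9)]
[(np.float64(139.45), np.float64(-28.5)), (np.float64(140.025), np.float64(-29.5)), (np.float64(144.175), np.float64(-29.0))]
[(np.float64(96.9), np.float64(32.0)), (np.float64(101.6), np.float64(31.0)), (np.float64(101.85), np.float64(31.5))]
```

```bash
cat >> h.py <<'E'
AX=np.array([.5898,-.1001]);OFF=(-30.2,30.2)
TR=((-85,-15),(-85,40))
E
python3 - <<'E'
from h import *
for nm in("w6","w9"):print(nm,deckang(dict(np.load(nm+".npz")),tr=TR))
W=ctrl.read_camera("wrist");C=cv2.imread("pics/w5.png")[:,:,::-1].copy();
# w5 extrinsics: camera pose rigid to TCP: translate current by TCP difference
E=np.array(W["extrinsics"]);c=-E[:3,:3].T@E[:3,3];s=ctrl.get_state();c5=c+np.array([.54909,-.13997,.0663])-np.array(s["eef_pos"])
E5=E.copy();E5[:3,3]=-E[:3,:3]@c5;W5=dict(W);W5["extrinsics"]=E5;W5["color"]=C
print("w5",deckang(W5,tr=TR),deckang(W5,tr=((-85,-40),(-85,0))))
E
```

```text
w6 (np.float64(64.44), 50.0)
w9 (np.float64(63.93), 50.0)
w5 (np.float64(66.27), 43.2) (np.float64(66.79), 50.0)
```

send_rows(
  rows="0 0 0 0 0 40 -1; 0 0 0 0 0 80 -1; 0 0 0 0 0 106 -1; 0 0 0 0 0 113 -1; 0 0 0 0 0 115 -1; 0 0 0 0 0 117 -1; 0 0 0 0 0 118 -1; 0 0 0 0 0 118 -1",
)

```text
time: 14.52
eef_pos: [0.5491, -0.1401, 0.068]
tcp_rot: [0.113, 0.994, -0.0, 0.001]
contact_force: [-0.9, 0.6, 0.6]
opening: 0.003
finger_force: 0.0
```

```bash
sed -i 's/-10,25/-10,90/' h.py
cat > m.py <<'E'
import sys
from h import *
w_=ctrl.read_camera("wrist");s=ctrl.get_state();print(s["time"],s["eef_pos"],s["contact_force"])
np.savez(sys.argv[1],**{k:w_[k] for k in("fx","fy","cx","cy","extrinsics","color")})
print(deckang(w_,tr=TR),deckang(w_,tr=((-85,-40),(-85,0))))
E
python3 m.py w10
python3 - <<'E'
from h import *
for nm in("w6","w9"):print(nm,deckang(dict(np.load(nm+".npz")),tr=TR))
E
```

```text
14.575 [ 0.54905251 -0.14013629  0.0679123 ] [0.47295569 0.77669722 0.05638181]
(np.float64(63.42), 120.4) (np.float64(63.46), 139.8)
w6 (np.float64(63.8), 142.4)
w9 (np.float64(63.3), 143.6)
```

Consistent (63.4° now). Press and drag, then measure before lifting.

send_rows(
  rows="0 0 0 0 0 0.7 -1; 0 0 0 0 0 1.2 -1; 0 0 0 -1 -0.6 1.2 -1; 0 0 0 -2 -1.3 1.2 -1; 0 0 0 -3 -1.9 1.2 -1; 0 0 0 -4 -2.5 1.2 -1; 0 0 0 -4.6 -2.9 1.2 -1; 0 0 0 -4.6 -2.9 1.2 -1",
)

```text
time: 15.58
eef_pos: [0.5529, -0.1439, 0.0663]
tcp_rot: [0.113, 0.994, 0.0, 0.0]
contact_force: [1.3, 0.3, 4.3]
opening: 0.001
finger_force: 2.3
```

```bash
python3 m.py w11
```

```text
15.625 [ 0.55280431 -0.14381357  0.0662571 ] [0.05410192 0.25304147 4.95249422]
(np.float64(69.35), 129.7) (np.float64(69.31), 150.3)
```

send_rows(
  rows="0 0 0 0.5 0.3 0 -1; 0 0 0 0.6 0.4 0 -1; 0 0 0 0.6 0.4 0 -1; 0 0 0 0.6 0.4 -2 -1; 0 0 0 0.6 0.4 -5 -1; 0 0 0 0.6 0.4 -20 -1; 0 0 0 0.6 0.4 -20 -1",
)

```text
time: 16.5
eef_pos: [0.5528, -0.1438, 0.0877]
tcp_rot: [0.113, 0.994, -0.001, 0.001]
contact_force: [0.0, 0.2, 0.2]
opening: -0.0
finger_force: 0.0
```

```bash
python3 m.py w12
```

```text
16.55 [ 0.55246587 -0.14361779  0.08701051] [-0.2033282  -0.22018226  0.95043306]
(np.float64(65.26), 137.4) (np.float64(65.26), 153.8)
```

send_rows(
  rows="0 0 0 5 10 -58 -1; 0 0 0 20 45 -100 -1; 0 0 0 45 100 -110 -1; 0 0 0 70 155 -110 0; 0 0 0 96 210 -110 0; 0 0 0 122 265 -110 0; 0 0 0 147 320 -110 0; 0 0 0 172 375 -110 0",
)

```text
time: 17.55
eef_pos: [0.4679, 0.2625, 0.1961]
tcp_rot: [0.113, 0.994, -0.0, 0.0]
contact_force: [1.1, 0.3, -1.0]
opening: 0.498
finger_force: 0.0
```

send_rows(
  rows="0 0 0 23 53 0 0; 0 0 0 23 53 20 0; 0 0 0 23 53 30 0; 0 0 0 23 53 30 0",
)

```text
time: 18.05
eef_pos: [0.4577, 0.3167, 0.1648]
tcp_rot: [0.114, 0.994, -0.001, -0.001]
contact_force: [0.6, 0.3, 0.4]
opening: 0.497
finger_force: 0.0
```

Run:
```python
from h import *
w_=ctrl.read_camera("wrist");s=ctrl.get_state();print(s["time"],s["eef_pos"],s["opening"])
save(w_,"w13");np.savez("w13",**{k:w_[k] for k in("fx","fy","cx","cy","extrinsics","color")})
print(look(w_,"pin"),look(w_,"gauge"),look(w_,"stand"))
t=ctrl.read_camera("top");save(t,"t13");print(look(t,"pin"),look(t,"gauge"))
u,v=wproj(w_,(.459,.317,.067));print(u,v)
g=w_["color"];u,v=int(u),int(v);x=g[v-32:v+34:2,u-40:u+42:2].astype(int)
for r in x: print("".join("#" if abs(int(p[0])-int(p[2]))<22 and p.sum()<420 else ("w" if p[0]-p[2]>=35 else ".") for p in r))
```

```text
18.1 [0.45835482 0.31677407 0.16574834] 0.5000614723029799
[(0.67, array([0.4553, 0.32  , 0.0582]))] [(0.68, array([0.4685, 0.2543, 0.0539]))] [(0.58, array([0.4587, 0.2872, 0.0326]))]
[] [(0.49, array([0.4724, 0.2513, 0.0574]))]
256.62768387081775 198.87865882760795
wwwwwwwwwwwwwwwwwwwwwwwwwwwwwwwww##......
wwwwwwwwwwwwwwwwwwwwwwwwwwwwwwwww.##....#
wwwwwwwwwwwwwwwwwwwwwwwwwwwwwwwww.#.#...#
wwwwwwwwwwwwwwwwwwwwwwwwwwwwwwwwww..#.##.
wwwwwwwwwwwwwwwwwwwwwwwwwwwwwwwwww..#...#
wwwwwwwwwwwwwwwwwwwwwwwwwwwwwwwwwww#.####
wwwwwwwwwwwwwwwwwwwwwwwwwwwwwwwwwww.#.###
wwwwwwwwwwwwwwwwwwwwwwwwwwwwwwwwwww.###.#
wwwwwwwwwwwwwwwww.#####.wwwwwwwwwwww.###.
wwwwwwwwwwwwwwww.########wwwwwwwwwww..###
wwwwwwwwwwwwwww.##########wwwwwwwwwww...#
wwwwwwwwwwwwwww###########.wwwwwwwwww####
wwwwwwwwwwwwww#############wwwwwwwwww.#.#
wwwwwwwwwwwwww#############wwwwwwwwwww.##
wwwwwwwwwwwwww#############.wwwwwwwwww.##
wwwwwwwwwwwwww#############wwwwwwwwwww.##
wwwwwwwwwwwwww.############wwwwwwwwwwww.#
wwwwwwwwwwwwww.###########.wwwwwwwwwwww.#
wwwwwwwwwwwwwww.##########wwwwwwwwwwwwww#
wwwwwwwwwwwwwwww#########.wwwwwwwwwwwwww#
wwwwwwwwwwwwwwww#########.wwwwwwwwwwwwww.
wwwwwwwwwwwwwwww#########wwwwwwwwwwwwwwww
wwwwwwwwwwwwwwww.#######.wwwwwwwwwwwwwwww
wwwwwwwwwwwwwwwww.#####.wwwwwwwwwwwwwwwww
wwwwwwwwwwwwwwwwwww..wwwwwwwwwwwwwwwww.##
wwwwwwwwwwwwwwwwwwwwwwwwwwwwwwwwwww..####
wwwwwwwwwwwwwwwwwwwwwwwwwwwwwwwww.#######
wwwwwwwwwwwwwwwwwwwwwwwwwwwwww..#########
wwwwwwwwwwwwwwwwwwwwwwwwwww..############
wwwwwwwwwwwwwwwwwwwwwwww....#############
wwwwwwwwwwwwwwwwwwwwww.############.#####
wwwwwwwwwwwwwwwwwww.##################.#.
wwwwwwwwwwwwwwww.####################.###
```

Run:
```python
from h import *
W=dict(np.load("w13.npz"))
print(wray(W,256.8,203,.067),wray(W,257,194.5,.041))
s=ctrl.get_state();M=R.from_quat(s["tcp_rot"]).as_matrix()
for p in ((.4555,.3175,.056),):print((M.T@(np.array(p)-s["eef_pos"])*1e3).round(1))
```

```text
[0.46237409 0.31635935 0.067     ] [0.46422907 0.31615421 0.041     ]
[  3.4  -0.7 110.8]
```

send_rows(
  rows="0 0 0 -4.8 0.6 30 0; 0 0 0 -4.8 0.6 60 0; 0 0 0 -4.8 0.6 85 0; 0 0 0 -4.8 0.6 96 0; 0 0 0 -4.8 0.6 98.5 0; 0 0 0 -4.8 0.6 98.5 0",
)

```text
time: 19.15
eef_pos: [0.4638, 0.3174, 0.0686]
tcp_rot: [0.113, 0.994, 0.0, 0.001]
contact_force: [-0.2, -0.1, 0.0]
opening: 0.502
finger_force: 0.0
```

send_rows(
  rows="0 0 0 0 0 0 -1; 0 0 0 0 0 0 -1; 0 0 0 0 0 0 -1; 0 0 0 0 0 0 -1; 0 0 0 0 0 0 -1",
  grip_force=40,
)

```text
time: 19.77
eef_pos: [0.4638, 0.3173, 0.0688]
tcp_rot: [0.113, 0.994, 0.0, 0.001]
contact_force: [-0.7, -1.6, 5.3]
opening: 0.17
finger_force: 39.2
```

send_rows(
  rows="0 0 0 0 0 -10 -1; 0 0 0 0 0 -40 -1; 0 0 0 0 0 -80 -1; 0 0 0 0 0 -110 -1; 0 0 0 0 0 -110 -1",
)

```text
time: 20.4
eef_pos: [0.4646, 0.3179, 0.1807]
tcp_rot: [0.113, 0.994, 0.002, 0.003]
contact_force: [0.3, 0.5, -1.4]
opening: 0.174
finger_force: 39.1
```

Run:
```python
from h import *
s=ctrl.get_state();print(s["time"],s["eef_pos"],s["opening"],s["finger_force"])
w_=ctrl.read_camera("wrist");print(look(w_,"pin"),look(w_,"gauge"))
t=ctrl.read_camera("top");save(t,"t14");np.savez("t14",**{k:t[k] for k in("fx","fy","cx","cy","extrinsics","color")})
# hole/slot and rails from top view, unobstructed
pp=lambda W,P:proj(W,P)
import h
for zc in(.046,):
  g=t["color"][...,1].astype(np.float32)
  res=[]
  for dx in(-1,0,1):
   for A in np.arange(60,72,.2):
    th=np.radians(A);n=np.array([np.cos(th),np.sin(th)]);d=np.array([n[1],-n[0]]);sc=0
    for o in OFF:
      f=lambda k:np.mean(cv2.remap(g,*[np.array([proj(t,(*(AX+n*(o+k+dx)*1e-3+d*x*1e-3),.046)) for x in np.linspace(-70,70,60)],np.float32)[:,i].copy() for i in(0,1)],1))
      sc+=f(0)-(f(-6)+f(6))/2
    res.append((sc,A,dx))
  print(sorted(res)[-4:])
B=rect(t,-10,14,94,118,.066,2,proj).astype(int);print(B.sum(2)//3)
slot=np.array(pl(1.8,106.1));print(slot)
```

```text
20.4 [0.46464163 0.31786747 0.18065295] 0.1735402238904078 39.08583641052246
[(0.72, array([0.4567, 0.3186, 0.1694]))] [(0.97, array([0.4666, 0.2568, 0.0521]))]
[(np.float32(74.95242), np.float64(61.800000000000026), -1), (np.float32(75.166504), np.float64(62.00000000000003), -1), (np.float32(75.24255), np.float64(62.400000000000034), -1), (np.float32(75.327385), np.float64(62.20000000000003), -1)]
[[167 165 164 164 163 161 160 161 162 164 166 165]
 [165 163 159 154 153 151 149 151 156 161 163 164]
 [164 158 150 139 131 129 130 134 144 154 162 164]
 [161 152 134 117 104 103 104 112 132 147 159 163]
 [159 147 124 104  86  83  91 104 122 145 157 163]
 [160 144 123  97  87  86  90 105 125 144 156 164]
 [159 145 123 100  88  91  98 109 127 143 157 163]
 [158 145 120 100  90  96 102 109 126 144 156 162]
 [159 144 121  96  91  92  98 108 123 143 155 162]
 [160 145 125  99  88  87  94 104 120 140 156 163]
 [161 151 130 111  94  90  98 106 123 141 156 163]
 [163 156 142 125 116 115 114 121 134 148 158 164]]
[ 0.63346308 -0.00504916]
```

```bash
cat > tp.py <<'E'
from h import *
def topdeck(W,A0,pr=proj,ts=np.arange(-75,76,3)):
  g=W["color"][...,1].astype(np.float32);out=[]
  th=np.radians(A0);n=np.array([np.cos(th),np.sin(th)]);d=np.array([n[1],-n[0]])
  for o in OFF:
    P=[]
    for t in ts:
      k=np.arange(-9,9.1,.5);m=np.array([pr(W,(*(AX+n*(o+q)*1e-3+d*t*1e-3),.046)) for q in k],np.float32)
      v=cv2.remap(g,m[:,0].copy(),m[:,1].copy(),1).ravel();v=np.clip(v-np.median(v)-5,0,None)**2
      if v.sum()>100:P.append((t,(v*k).sum()/v.sum()))
    P=np.array(P);c=np.polyfit(P[:,0],P[:,1],1)
    for _ in range(3):
      r=abs(np.polyval(c,P[:,0])-P[:,1]);P=P[r<max(1,2*np.median(r))];c=np.polyfit(P[:,0],P[:,1],1)
    out.append((round(A0-np.degrees(np.arctan(c[0])),2),round(c[1],2),len(P),round(r.mean(),2)))
  return out
if __name__=="__main__":
  W=dict(np.load("t14.npz"));print(topdeck(W,62.5),topdeck(W,65))
  W["color"]=cv2.imread("pics/t13.png")[...,::-1].copy();print("t13",topdeck(W,62.5),topdeck(W,65))
  # check of method: wrist w12
  V=dict(np.load("w12.npz"));print("w12",topdeck(V,65,wproj,np.arange(-85,-14,3)))
E
python3 tp.py
```

```text
[(np.float64(62.81), np.float64(-1.83), 51, np.float64(0.12)), (np.float64(62.82), np.float64(-2.14), 51, np.float64(0.09))] [(np.float64(67.81), np.float64(-1.86), 51, np.float64(0.11)), (np.float64(67.81), np.float64(-2.1), 51, np.float64(0.1))]
t13 [(np.float64(62.83), np.float64(-1.83), 51, np.float64(0.11)), (np.float64(62.81), np.float64(-2.13), 51, np.float64(0.08))] [(np.float64(67.84), np.float64(-1.86), 51, np.float64(0.11)), (np.float64(67.81), np.float64(-2.1), 51, np.float64(0.09))]
w12 [(np.float64(64.97), np.float64(-0.11), 24, np.float64(0.04)), (np.float64(64.97), np.float64(-0.57), 24, np.float64(0.03))]
```

send_rows(
  rows="0 0 0 0 0 30 -1; 0 0 0 0 0 60 -1; 0 0 0 0 0 85 -1; 0 0 0 0 0 100 -1; 0 0 0 0 0 107 -1; 0 0 0 0 0 109.5 -1; 0 0 0 0 0 109.5 -1",
)

```text
time: 21.48
eef_pos: [0.4632, 0.3173, 0.0688]
tcp_rot: [0.113, 0.994, 0.0, 0.0]
contact_force: [-0.9, -0.4, 1.6]
opening: 0.167
finger_force: 39.3
```

send_rows(
  rows="0 0 0 0 0 0 0; 0 0 0 0 0 0 0; 0 0 0 0 0 0 0; 0 0 0 0 0 -50 0; 0 0 0 0 0 -110 -0.3; 0 0 0 -20 -45 -120 -1; 0 0 0 -46 -100 -120 -1; 0 0 0 -70 -155 -120 -1",
)

```text
time: 22.48
eef_pos: [0.4968, 0.1489, 0.1888]
tcp_rot: [0.113, 0.994, 0.0, 0.001]
contact_force: [0.5, -0.0, -0.3]
opening: 0.002
finger_force: 0.0
```

send_rows(
  rows="0 0 0 -24 -54 0 -1; 0 0 0 -48 -108 0 -1; 0 0 0 -72 -162 0 -1; 0 0 0 -96 -216 10 -1; 0 0 0 -120 -273 30 -1; 0 0 0 -120 -273 70 -1; 0 0 0 -120 -273 100 -1; 0 0 0 -120 -273 112 -1",
)

```text
time: 23.48
eef_pos: [0.5506, -0.1424, 0.0738]
tcp_rot: [0.113, 0.994, 0.001, -0.002]
contact_force: [0.0, -0.2, -0.3]
opening: -0.002
finger_force: 0.0
```

send_rows(
  rows="0 0 0 0 0 2 -1; 0 0 0 0 0 4 -1; 0 0 0 0 0 4 -1",
)

```text
time: 23.85
eef_pos: [0.5529, -0.1428, 0.0735]
tcp_rot: [0.113, 0.994, -0.0, 0.001]
contact_force: [0.7, 0.3, 0.2]
opening: -0.003
finger_force: 0.0
```

```bash
python3 m.py w15; python3 -c "
from h import *
s=ctrl.get_state();e=s['eef_pos'];r=e[:2]-AX;print(np.degrees(np.arctan2(r[1],r[0])),np.hypot(*r))"
```

```text
23.9 [ 0.55275055 -0.14281436  0.07332274] [-1.09801091 -0.31422873  0.29493126]
(np.float64(62.35), 120.1) (np.float64(62.35), 133.5)
-130.93761525006678 0.05654359704830211
```

send_rows(
  rows="0 0 0 0 0 4 -1; 0 0 0 0 0 5.8 -1; 0 0 0 0 0 6.6 -1; 0 0 0 0 0 6.8 -1; 0 0 0 -0.9 -0.5 6.8 -1; 0 0 0 -1.8 -1 6.8 -1; 0 0 0 -2.9 -1.5 6.8 -1; 0 0 0 -2.9 -1.5 6.8 -1",
)

```text
time: 24.9
eef_pos: [0.5552, -0.1451, 0.0661]
tcp_rot: [0.113, 0.994, -0.0, 0.001]
contact_force: [-0.8, -0.1, 6.0]
opening: 0.001
finger_force: 2.5
```

```bash
python3 m.py w16
```

```text
24.95 [ 0.55513525 -0.14508488  0.06605173] [-1.39568008 -0.5457812   5.42023337]
(np.float64(66.9), 131.7) (np.float64(66.86), 152.4)
```

send_rows(
  rows="0 0 0 0.4 0.2 0 -1; 0 0 0 0.8 0.4 0 -1; 0 0 0 0.8 0.4 0 -1; 0 0 0 0.8 0.4 0 -1",
)

```text
time: 25.45
eef_pos: [0.5545, -0.1446, 0.0661]
tcp_rot: [0.113, 0.994, -0.0, 0.001]
contact_force: [0.6, -1.2, 4.7]
opening: 0.004
finger_force: 2.6
```

```bash
python3 m.py w17
```

```text
25.5 [ 0.55454014 -0.14462497  0.06610611] [-0.12883901 -0.22388653  5.0543021 ]
(np.float64(66.01), 129.7) (np.float64(66.01), 149.7)
```

send_rows(
  rows="0 0 0 0 0 -0.3 -1; 0 0 0 0 0 -0.6 -1; 0 0 0 0 0 -0.9 -1; 0 0 0 0 0 -1.2 -1; 0 0 0 0 0 -1.5 -1; 0 0 0 0 0 -1.8 -1; 0 0 0 0 0 -2.1 -1; 0 0 0 0 0 -2.4 -1",
)

```text
time: 26.5
eef_pos: [0.5536, -0.144, 0.0674]
tcp_rot: [0.113, 0.994, 0.0, -0.0]
contact_force: [0.6, 0.9, 1.7]
opening: -0.004
finger_force: 1.2
```

```bash
python3 m.py w18
```

```text
26.55 [ 0.55361016 -0.14400336  0.06745367] [1.45439121 1.82584158 2.30008539]
(np.float64(64.36), 125.6) (np.float64(64.32), 143.6)
```

send_rows(
  rows="0 0 0 -0.4 -0.2 0 -1; 0 0 0 -0.8 -0.4 0 -1; 0 0 0 -1.3 -0.7 0 -1; 0 0 0 -1.3 -0.7 0 -1; 0 0 0 -1.3 -0.7 0 -1",
)

```text
time: 27.18
eef_pos: [0.5548, -0.1452, 0.0676]
tcp_rot: [0.113, 0.994, 0.0, -0.0]
contact_force: [0.6, 0.6, 2.5]
opening: 0.004
finger_force: 0.9
```

```bash
python3 m.py w19
```

```text
27.225 [ 0.55481519 -0.14522866  0.06764015] [0.44784797 1.90345397 1.10920234]
(np.float64(66.21), 135.7) (np.float64(66.21), 155.5)
```

send_rows(
  rows="0 0 0 0 0 -0.2 -1; 0 0 0 0 0 -0.4 -1; 0 0 0 0 0 -0.6 -1; 0 0 0 0 0 -0.8 -1; 0 0 0 0 0 -1 -1",
)

```text
time: 27.85
eef_pos: [0.5547, -0.1452, 0.0685]
tcp_rot: [0.113, 0.994, 0.0, -0.0]
contact_force: [1.3, 0.3, 0.3]
opening: 0.001
finger_force: 0.0
```

```bash
python3 m.py w20
```

```text
27.9 [ 0.5547254  -0.1452311   0.06855337] [ 0.2349669  -0.76904918 -0.23780783]
(np.float64(65.96), 135.1) (np.float64(65.92), 155.1)
```

Released at about 65.95°, on target. Lift away slowly and recheck that it stays.

send_rows(
  rows="0 0 0 0 0 -1 -1; 0 0 0 0 0 -4 -1; 0 0 0 0 0 -20 -1; 0 0 0 0 0 -20 -1; 0 0 0 0 0 -20 -1",
)

```text
time: 28.52
eef_pos: [0.5551, -0.1453, 0.0892]
tcp_rot: [0.113, 0.994, -0.0, 0.0]
contact_force: [0.1, -0.1, -0.7]
opening: -0.0
finger_force: 0.0
```

```bash
python3 m.py w21
```

```text
28.575 [ 0.55483309 -0.14515749  0.08878225] [-0.46973494  0.09640409 -0.15039441]
(np.float64(65.8), 140.1) (np.float64(65.8), 155.4)
```

send_rows(
  rows="0 0 0 5 10 -58 -1; 0 0 0 20 45 -95 -1; 0 0 0 45 100 -100 -1; 0 0 0 70 155 -100 0; 0 0 0 96 210 -100 0; 0 0 0 122 265 -100 0; 0 0 0 147 320 -100 0; 0 0 0 172 375 -100 0",
)

```text
time: 29.58
eef_pos: [0.4708, 0.2606, 0.1885]
tcp_rot: [0.113, 0.994, -0.0, -0.0]
contact_force: [0.2, 0.5, 0.4]
opening: 0.499
finger_force: 0.0
```

send_rows(
  rows="0 0 0 21 55 0 0; 0 0 0 21 55 20 0; 0 0 0 21 55 30 0; 0 0 0 21 55 30 0; 0 0 0 21 55 30 0",
)

```text
time: 30.2
eef_pos: [0.4642, 0.3161, 0.1589]
tcp_rot: [0.114, 0.993, 0.0, 0.0]
contact_force: [-0.8, -0.2, 0.4]
opening: 0.5
finger_force: 0.0
```

```bash
cat > t.py <<'E'
from h import *;from tp import topdeck
t=ctrl.read_camera("top");o=topdeck(t,65);print("deck",[2*65-x[0] for x in o])
E
python3 t.py
python3 - <<'E'
from h import *
w_=ctrl.read_camera("wrist");s=ctrl.get_state();print(s["time"],s["eef_pos"],s["opening"]);M=R.from_quat(s["tcp_rot"]).as_matrix()
g=w_["color"].astype(int);u,v=map(int,wproj(w_,(.4635,.3173,.067)));x=g[v-30:v+32:2,u-30:u+32:2]
print(u,v,look(w_,"pin",1),(M.T@(np.array((.4635,.3173,.0675))-s["eef_pos"])*1e3).round(1))
for r in x: print("".join("#" if p[0]-p[2]<22 and p.sum()<420 else "w" for p in r))
E
```

```text
deck [np.float64(65.57), np.float64(65.61)]
30.3 [0.46435248 0.31648933 0.15946094] 0.5006350816684709
256 198 [(0.69, array([0.4575, 0.3165, 0.0576]))] [ 1.1  0.5 92. ]
wwwwwwwwwwwwwwwwwwwwwwwwwwwwwww
wwwwwwwwwwwwwwwwwwwwwwwwwwwwww#
wwwwwwwwwwwwwwwwwwwwwwwwwwwwww#
wwwwwwwwwwwwwwwwwwwwwwwwwwwwwww
wwwwwwwwwwwww#####wwwwwwwwwwwww
wwwwwwwwwww#########wwwwwwwwwww
wwwwwwwwww###########wwwwwwwwww
wwwwwwwwww############wwwwwwwww
wwwwwwwww#############wwwwwwwww
wwwwwwwww#############wwwwwwwww
wwwwwwwww#############wwwwwwwww
wwwwwwwww#############wwwwwwwww
wwwwwwwww#############wwwwwwwww
wwwwwwwwww############wwwwwwwww
wwwwwwwwww###########wwwwwwwwww
wwwwwwwwwww##########wwwwwwwwww
wwwwwwwwwww#########wwwwwwwwwww
wwwwwwwwwww#########wwwwwwwwwww
wwwwwwwwwwww#######wwwwwwwwwwww
wwwwwwwwwwwww#####wwwwwwwwwwwww
wwwwwwwwwwwwwwwwwwwwwwwwwwwwwww
wwwwwwwwwwwwwwwwwwwwwwwwwwwwwww
wwwwwwwwwwwwwwwwwwwwwwwwwwwwww#
wwwwwwwwwwwwwwwwwwwwwwwwwwww###
wwwwwwwwwwwwwwwwwwwwwwwwww#####
wwwwwwwwwwwwwwwwwwwwwww########
wwwwwwwwwwwwwwwwwwww###########
wwwwwwwwwwwwwwwww##############
wwwwwwwwwwwwww###w#############
wwwwwwwwwwww#w#################
wwwwwwww######w################
```

send_rows(
  rows="0 0 0 1 0.5 30 0; 0 0 0 1 0.5 60 0; 0 0 0 1 0.5 80 0; 0 0 0 1 0.5 89 0; 0 0 0 1 0.5 91 0; 0 0 0 1 0.5 91 0",
)

```text
time: 31.1
eef_pos: [0.4634, 0.3182, 0.0686]
tcp_rot: [0.113, 0.994, 0.0, 0.001]
contact_force: [0.2, -0.2, -0.2]
opening: 0.503
finger_force: 0.0
```

send_rows(
  rows="0 0 0 0 0 0 -1; 0 0 0 0 0 0 -1; 0 0 0 0 0 0 -1; 0 0 0 0 0 0 -1",
  grip_force=40,
)

```text
time: 31.6
eef_pos: [0.4632, 0.3177, 0.0687]
tcp_rot: [0.113, 0.994, -0.0, 0.0]
contact_force: [-2.2, -3.4, 6.4]
opening: 0.17
finger_force: 39.1
```

send_rows(
  rows="0 0 0 0 0 -10 -1; 0 0 0 0 0 -40 -1; 0 0 0 0 0 -80 -1; 0 0 0 0 0 -110 -1; 0 0 0 0 0 -110 -1",
)

```text
time: 32.22
eef_pos: [0.4643, 0.319, 0.181]
tcp_rot: [0.113, 0.994, 0.002, 0.003]
contact_force: [0.5, 0.3, -0.6]
opening: 0.168
finger_force: 39.2
```

Run:
```python
from h import *
w_=ctrl.read_camera("wrist");s=ctrl.get_state();e=np.array(s["eef_pos"]);print(s["time"],e,s["opening"],s["finger_force"]);M=R.from_quat(s["tcp_rot"]).as_matrix()
# slot: wrist-measured; centre (1.8,106.1) in the pl() frame from camera above it
sl=np.array(pl(1.8,106.1));print(sl)
print((M.T@np.array([*(sl-e[:2]),0])*1e3).round(1))
u,v=map(int,wproj(w_,e-[0,0,.03]));x=w_["color"].astype(int)[v-34:v+30:2,u-40:u+42:2]
print(u,v)
for r in x: print("".join(" .:-=+*#"[min(7,p.sum()//96)] for p in r))
```

```text
32.275 [0.46302684 0.31835612 0.17856273] 0.1668137682417456 39.18047368526459
[ 0.63346308 -0.00504916]
[-2.388e+02 -2.768e+02 -2.000e-01]
253 233
:::::....::::::::::::::::::::::::::::::::
::.:.::::::::::..::::::::::::::::::::::::
..::::::::::::.::::::::::::::::::::::::::
::::::::::.:::.::::::::::::::::::::::::::
::::::::::..:::::::::::::::::::::::::::::
:::::::::::::::::::::::::::::::::::::::::
::::....::::::::::::...::::::::::::::::::
:::.:::::::::::::::.....:::::::::::::::::
..::::::::::::::::.......::::::::::::::::
:::.::::::::::::::.......::::::::::::::::
::::::::::::::::::.......::::::::::::::::
:::::::::::::::::.........:::::::::::::::
::::::::::::::::..:..:......:::::::::::::
::---::::::::::..:.:....:.:..::::::::::::
-===--::::::::..:......:::....:::::::::::
======-:::::::.::..............::::::::::
=======:::::....:..........:...::::::::::
========::.::. .............. .....::::::
========::.:.. .............. .....::::::
========::.... .............. .....::::::
=======-:::..  .............. ......:::::
===:......... ...............  ..........
==:.   ......  ..............  ......    
=:. .. ..::..  ..............  ......    
=...  .......  ..............  ......    
-..   ....... ...............  .......   
:...  ....:..  ..............  ......    
: ..  .:.:... .....:...:.....  ...:..    
..... .:..... ......:.:..:...  .......   
..    ..:.:.  .::::..::::..:..  ......   
  ..  ...::.  ...::.:..:..::..  ......   
... ........  .:.......:..::..  ......
```

send_rows(
  rows="0 0 0 -36 -42 0 -1; 0 0 0 -74 -86 0 -1; 0 0 0 -112 -130 0 -1; 0 0 0 -150 -174 0 -1; 0 0 0 -188 -218 0 -1; 0 0 0 -222 -258 0 -1; 0 0 0 -237.7 -276.4 10 -1; 0 0 0 -237.7 -276.4 30 -1",
)

```text
time: 33.28
eef_pos: [0.6322, -0.0057, 0.1458]
tcp_rot: [0.114, 0.993, 0.0, -0.001]
contact_force: [-0.2, 0.6, -0.9]
opening: 0.167
finger_force: 39.3
```

send_rows(
  rows="0 0 0 0 0 5 -1; 0 0 0 0 0 5 -1; 0 0 0 0 0 5 -1",
)

```text
time: 33.65
eef_pos: [0.6322, -0.0037, 0.1433]
tcp_rot: [0.112, 0.994, 0.0, 0.0]
contact_force: [0.0, 0.6, -0.2]
opening: 0.167
finger_force: 39.2
```

Run:
```python
from h import *
w_=ctrl.read_camera("wrist");save(w_,"w22");s=ctrl.get_state();e=np.array(s["eef_pos"]);print(s["time"],e,s["contact_force"])
u,v=wproj(w_,(.6327,-.0051,.066));print(u,v,wproj(w_,(*e[:2],e[2]-.064)))
u,v=int(u),int(v);x=w_["color"].astype(int)[v-50:v+24:2,u-44:u+46:2]
for r in x: print("".join("  .:-=+*#%@"[min(10,p.sum()//70)] for p in r))
```

```text
33.7 [ 0.63240072 -0.00390046  0.14359137] [ 0.00063111 -0.39610378 -0.34951279]
253.84349706674794 207.75370459551294 (np.float64(255.3716969717505), np.float64(214.43560527879825))
:::::::::::...:........:..........:::-:::::::
:::::::::::......:...:.:..:::.....:::-:::::::
::::::::::::..:...::::::.::::.....:::-:::::::
::..:::::::::::::::::.:::::::.....::--:::::::
.::.:::..:::::::::::::::::::::....:::-:::::::
:::::..:::::--::::::::::::::.:.....::-:::::::
:::::::::::-+++==--:::::::::::....::-::---:::
:.:::::::::*%%##*+++===-:::::.....::--:-====-
:::::::::::#%%%%%%%%#**++===-::...::--:-=====
::::::::::-#@@%@%%%%%%%%#*+====--------======
.:.:::::::-%@@@@%%%%%##*+++++========--======
.::.::::::=%@%@@%#*++++++++++++++++==========
.::::::.::+%%%%@%++++++++++++++++++++++++====
:::::.::::#%%%%%%*+++++++++++++++++++++++++++
.:..::::::#%%@%%#*+++++++++++++++++++++++++++
.:.::::::-#%%%%%#++++++++++++++++++++++++++++
.....::::=%%%%%%#++++++++++++++++++++++++++++
..:...:::=%%%%%%%++++++++++++++++++++++++++++
...::.::.+%%%%%%#++++++++++++++++++++++++++++
.:::..:.:*%%%%%%+++++++++++++++++++++++++++++
:::::::::#@%%%%%*===+++++++++++++++++++++++++
::::::::-%@%%%%%#-:---====+++++++++++++++++++
.:::::::=%@%@@@%#-:----------==++++++++++++++
.:::::::=%%%%%%#+:.::::::-:..-=++++++++++++++
::::::::*%%%%%%%+:......::...-+++++++++++++++
.:::::::#%%%%%%%+............=+++++++++++++++
::.::::-#%%%%%%%+...........:=+++++++++++++++
..:..::-%%%%%%%%*--::::::...:=+++++++++++++++
:..:.::=%%%%%%%#+===-----::.-=+++++++++++++++
..:...:=%%%%%%%%++==-:--:---=++++++++++++++++
....:::+%%%%%%%%+++=-::----==+++++++++++=++++
...::::*%%%%%%%%*++=-----:-=+++++++++++++++++
.....::#%%%%%%%%#+=---------==+++++++++++++++
...:::-%%%%%%%%#*=------------=++++++++++++++
...:.:=%%%#**+#*---------------=+++++++++++++
....::+%+++++++-----------------=++++++++++++
......-*++++++=--------:---------=+++++++++++
```

send_rows(
  rows="0 0 0 -1.5 -1.5 3 -1; 0 0 0 -1.5 -1.5 6 -1; 0 0 0 -1.5 -1.5 9 -1; 0 0 0 -1.5 -1.5 11 -1; 0 0 0 -1.5 -1.5 11 -1",
)

```text
time: 34.33
eef_pos: [0.6331, -0.0067, 0.1313]
tcp_rot: [0.113, 0.994, 0.0, -0.0]
contact_force: [0.3, 0.0, -0.3]
opening: 0.166
finger_force: 39.2
```

Run:
```python
from h import *
w_=ctrl.read_camera("wrist");s=ctrl.get_state();e=np.array(s["eef_pos"]);print(s["time"],e,s["contact_force"])
u,v=wproj(w_,(.6335,-.0057,.066));print(u,v,wproj(w_,(*e[:2],e[2]-.064)))
u,v=int(u),int(v);x=w_["color"].astype(int)[v-24:v+24:1,u-34:u+30:1]
for r in x: print("".join("  .:-=+*#%@"[min(10,p.sum()//70)] for p in r))
```

```text
34.375 [ 0.63323172 -0.00670242  0.13158577] [-0.67630265  0.41013514  0.25854706]
257.21265931340656 213.46056706280763 (np.float64(255.67810023099426), np.float64(214.3204953361116))
:::.:::-*%%%%%%##**+++++++++++++++++++++++++++++++++++++++++++++
.::::.:=#%%%%%%#++++++++++++++++++++++++++++++++++++++++++++++++
::.::::=#%%%%%%#++++++++++++++++++++++++++++++++++++++++++++++++
:.::.::=#%%%%%%%*+++++++++++++++++++++++++++++++++++++++++++++++
.....:-+%%%%%%%%#+++++++++++++++++++++++++++++++++++++++++++++++
.....:-*%%%%%%%%#+++++++++++++++++++++++++++++++++++++++++++++++
.....:-*%%%%%%%%#+++++++++++++++++++++++++++++++++++++++++++++++
..:..:=#%%%%%%%%%*++++++++++++++++++++++++++++++++++++++++++++++
....::=#%%%%%%%%%*++++++++++++++++++++++++++++++++++++++++++++++
.....:+#%%%%%%##**++++++++++++++++++++++++++++++++++++++++++++++
..:..-+%%%%%%%#*++++++++++++++++++++++++++++++++++++++++++++++++
:.:.:-*%%%%%%%%*+++++++++=++++++++++++++++++++++++++++++++++++++
.:.::-#%%%%%%%%#+++++++========+++++++++++++++++++++++++++++++++
:.:::=#%%%%%%%%#+++++++=----=========+++++++++++++++++++++++++++
:.:::
[... 1504 characters left out ...]
%#+--------------------------------=++++++++++++++
:+#%%%%%%%%%%#*+=---------------------------------=+++++++++++++
:=#%%%#***#%%#+=----------------------------------==++++++++++++
:-+***++++*#%#+=-----------------------------------==+++++++++++
:-=++++===++++=-----------------:-:-----------------========++++
:-=+++===-=-----::::---------:--:::--:---------:.::------====+++
:-=++==--------::..:------------:::-----------:...:---------=+++
:=+++==--------:.. .:----:---:--:----:--------:. .:---------=+++
-=+++==--------:....:---:::----::-:-----:-----:. .:---------=+++
-=+++==--------:. ..:--:-:-:----:-:-:--------::. .:---------=+++
-=+++=---------:. ..::::::------::-:---------::...:---------=+++
```

```bash
python3 - <<'E'
from h import *
w_=ctrl.read_camera("wrist");s=ctrl.get_state();e=np.array(s["eef_pos"]);M=R.from_quat(s["tcp_rot"]).as_matrix()
a=wray(w_,257.5,210.8,.066);b=wray(w_,255.5,214.8,e[2]-.064)
print(a,b,e,(M.T@(a-b)*1e3).round(2))
C=np.array([wray(w_,223+c,189+r,.066) for c,r in [(23,12.5),(47.5,16.5),(46.5,30.5),(21.5,28.5)]])
print(C.mean(0),[np.linalg.norm(C[i]-C[i-1]).round(4) for i in range(4)],(M.T@(C.mean(0)-b)*1e3).round(2))
# hole colour edge: deck check
E
python3 t.py
```

```text
[ 0.63188283 -0.00510782  0.066     ] [ 0.63372558 -0.00691769  0.06772119] [ 0.63331692 -0.00672077  0.13172119] [2.2  1.35 1.72]
[ 0.63211374 -0.00505955  0.066     ] [np.float64(0.0117), np.float64(0.0166), np.float64(0.0103), np.float64(0.0171)] [1.99 1.45 1.72]
deck [np.float64(65.57), np.float64(65.79)]
```

send_rows(
  rows="0 0 0 1.6 1.5 0 -1; 0 0 0 1.6 1.5 0 -1; 0 0 0 1.6 1.5 1.5 -1; 0 0 0 1.6 1.5 3 -1; 0 0 0 1.6 1.5 4.5 -1; 0 0 0 1.6 1.5 6 -1; 0 0 0 1.6 1.5 6 -1",
)

```text
time: 35.35
eef_pos: [0.6319, -0.0049, 0.1255]
tcp_rot: [0.113, 0.994, 0.0, -0.0]
contact_force: [-0.1, -0.5, -0.8]
opening: 0.165
finger_force: 39.2
```

send_rows(
  rows="0 0 0 0 0 1.5 -1; 0 0 0 0 0 3 -1; 0 0 0 0 0 4.5 -1; 0 0 0 0 0 6 -1; 0 0 0 0 0 8 -1; 0 0 0 0 0 10 -1; 0 0 0 0 0 12 -1; 0 0 0 0 0 12 -1",
)

```text
time: 36.35
eef_pos: [0.6319, -0.0048, 0.1134]
tcp_rot: [0.113, 0.994, 0.0, -0.0]
contact_force: [0.0, 1.0, -0.4]
opening: 0.17
finger_force: 39.2
```

send_rows(
  rows="0 0 0 0 0 2 -1; 0 0 0 0 0 3.5 -1; 0 0 0 0 0 4.5 -1; 0 0 0 0 0 5.5 -1; 0 0 0 0 0 5.5 -1",
)

```text
time: 36.98
eef_pos: [0.632, -0.0049, 0.1081]
tcp_rot: [0.113, 0.994, 0.0, -0.0]
contact_force: [-0.8, 0.1, -1.7]
opening: 0.166
finger_force: 39.2
```

send_rows(
  rows="0 0 0 0 0 1.2 -1; 0 0 0 0 0 2.4 -1; 0 0 0 0 0 3.6 -1; 0 0 0 0 0 4.8 -1; 0 0 0 0 0 6 -1; 0 0 0 0 0 7 -1; 0 0 0 0 0 7 -1",
)

```text
time: 37.85
eef_pos: [0.632, -0.0049, 0.1011]
tcp_rot: [0.113, 0.994, -0.0, -0.0]
contact_force: [-0.7, -0.3, -0.9]
opening: 0.168
finger_force: 39.2
```

send_rows(
  rows="0 0 0 0 0 1 -1; 0 0 0 0 0 2 -1; 0 0 0 0 0 3 -1; 0 0 0 0 0 3.6 -1; 0 0 0 0 0 4 -1; 0 0 0 0 0 4 -1",
)

```text
time: 38.6
eef_pos: [0.632, -0.0048, 0.0972]
tcp_rot: [0.113, 0.994, 0.0, -0.0]
contact_force: [0.8, 0.5, -1.1]
opening: 0.17
finger_force: 39.2
```

send_rows(
  rows="0 0 0 0 0 0.4 -1; 0 0 0 0 0 0.8 -1; 0 0 0 0 0 1 -1; 0 0 0 0 0 1 -1",
)

```text
time: 39.1
eef_pos: [0.6322, -0.0049, 0.0967]
tcp_rot: [0.113, 0.994, -0.0, 0.0]
contact_force: [-1.0, -0.0, 3.2]
opening: 0.168
finger_force: 39.6
```

send_rows(
  rows="0 0 0 0 0 0 -0.3; 0 0 0 0 0 0 0; 0 0 0 0 0 0 0; 0 0 0 0 0 0 0; 0 0 0 0 0 -5 0; 0 0 0 0 0 -30 0; 0 0 0 0 0 -70 0; 0 0 0 0 0 -100 0",
)

```text
time: 40.1
eef_pos: [0.6326, -0.0049, 0.1985]
tcp_rot: [0.113, 0.994, -0.0, 0.001]
contact_force: [-0.0, -0.2, 0.0]
opening: 0.495
finger_force: 0.0
```

send_rows(
  rows="0 0 0 0 0 0 0; 0 0 0 0 0 0 0; 0 0 0 0 0 0 0",
)

```text
time: 40.48
eef_pos: [0.631, -0.0047, 0.1941]
tcp_rot: [0.113, 0.994, 0.0, -0.002]
contact_force: [-0.3, 0.2, 0.4]
opening: 0.499
finger_force: 0.0
```

Run:
```python
from h import *
w_=ctrl.read_camera("wrist");b=ctrl.read_camera("scene");save(w_,"w30");s=ctrl.get_state();e=np.array(s["eef_pos"]);print(s["time"],e,s["contact_force"],s["opening"])
print(look(w_,"pin"),look(b,"pin"),look(w_,"gauge",1))
for P in [(.632,-.005,.095),(.632,-.005,.070)]:print(wproj(w_,P))
u,v=map(int,wproj(w_,(.632,-.005,.085)));x=w_["color"].astype(int)[v-40:v+34:2,u-44:u+46:2]
print(u,v)
for r in x: print("".join("  .:-=+*#%@"[min(10,p.sum()//70)] for p in r))
```

```text
40.575 [ 0.63127539 -0.00473525  0.19444811] [-0.52498424 -0.43176232  0.48101485] 0.5036190269336391
[(0.94, array([ 0.6279, -0.0051,  0.0884]))] [(0.49, array([ 0.6375, -0.002 ,  0.0771]))] [(0.4, array([0.4816, 0.2501, 0.0447]))]
(np.float64(255.58322725651465), np.float64(198.2834127440124))
(np.float64(255.5988952505145), np.float64(188.600036771625))
255 194
...........:.::::::.::::::::::..::::::::.::::
....::...:.:::===--:::::::::::..:::::::::::::
:..:::.::.:::+%###*+==--:::::::.:::----::::::
.......:..:::*%%%%%%%##*++=--::.::-:-===----:
..:.:..::::::#%%%%%%%%%%%%##*+=----:--=======
......:..::.-#%%%%%%%%%%%%%%%#*==============
.......:..:.-%%%%%%%%%%%%%%%%%+==============
:.....:.:.:.=%%%%%%%%%%%%%%%%%++++===+=======
.........:.:*%%%%%%%%%%%%%##%%*+++++==++==++=
........:.::*%%%%%%%%%#*++++**++==+++++++++=+
...........:#%%%%%%%%%+=====+==+++=+++++++++=
...........-%%%%%%%%*+---=====+===++++=++=+=:
...........=%%%%%%#+=------=+=+++=+===++===-.
..:........=%%%%%#+*=-------=++=+==+====++=-.
....:..:..:*%%%%%**+=-:------===+=++==++++==:
..:...:::::#%%%%#**=-:::-:---=+=+====+=+==+
[... 268 characters left out ...]
=+========
........:-#%%%%%%#=---------=+++==+++========
....:....=%%%%%%%%=---------==+=++==++===++==
.........=%%%%%%%%=--------========++==++++==
........:*%%%%%%%%*--------=++=+=========+==+
.......::#%%%%%%%%%*------===++==============
.......:-#%%%%%%#+++==--======+=++++=====-===
.......::*#%%%%#%+=++=+==============+==:.:==
......:::::-=+*+*=====+++=+++==+=======:...-=
.....:::......:..::--======+===========:...-+
......:..... .........::--=========+====:.:==
.................. .....:-:::---=====+=+=====
.......... .......... ..:::::::::::--====+==+
.......................:::::::::::::::::=+==+
.::...... ... .........:::::::::::::::::+++++
:.:.....   ...........:::::::::::::::::-+++++
```

```bash
python3 -c "
from plant import ctrl;print(ctrl.sign_off())"
```

```text
the job is handed in; nothing more can be done
None
```

The deck is at rest with its hole under the slot. The lock pin is home with its flange on the bracket, let go, and the hand is clear. I handed the job in at about 41 s, and the hand-in gave no verdict. I had already lifted the pin once when I found the deck had coasted out of line, so I put it back in the stand, re-aligned the deck and fetched the pin again.

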